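Book a paste jar and an LED board at the code reader

ROBOT

A 7-joint arm with a two-finger parallel gripper is mounted at the origin on the work surface. World frame = base frame: x ahead of the robot, y to its left, z up, the work surface at z = 0. Lengths are in m, angles in degrees, forces in N, time in s.
With the tool pointing down it reaches from about 0.4 to 0.85 m from the base axis. Payload 4.5 kg.
Tool frame: the origin (TCP) lies midway between the tips of the shut fingers; the grasp point (between the pads) lies 19 mm behind it; z points along the fingers, y is the direction in which the jaws open and shut (so a half turn about z gives the same grasp; the last joint's range is limited). The gripper opens to 88 mm and grips with 3 to 60 N. Pads are 18 mm wide; open, the fingers measure 123 mm over their backs; the gripper's body (75 mm by 187 mm) begins 45 mm behind the grasp point.
Start: joints at [74.989, 39.483, -11.15, 89.685, 9.013, 51.709, -12.324], TCP at [0.182, -0.598, 0.207] pointing down, gripper open.
Joint ranges: [-172.22, 172.22], [-26.19, 119.32], [-84.43, 86.54], [7.71, 146.69], [-57.33, 237.33], [2.42, 119.75], [-152.13, 152.13]. Speed limits (degrees/s): [147.25, 147.25, 180, 180, 180, 180, 180].

INTERFACE

Orientations are given as a 3x3 rotation matrix whose columns are the frame's x, y, z axes.
In Python, from station import robot gives the robot as it stands. The module is installed in compiled form; this text tells all that it offers.
- The arm moves only by the tool drive_tool, never from a script. Its argument "moves" is a list of rows, each a list of 3 entries, a list of its own where there are three numbers: the finger opening in mm, from 0 to 88.1, then the shift along the tool's x, y, z in mm, then the turn about the tool's z in rad. In form: [[grip, [tx, ty, tz], yaw], ...]. A call has 1 to 20 rows; each row is the pose to reach, as a shift and turn from the pose measured when the call began, along the tool's axes at that moment; what a row does not reach only later rows make up. A row lasts 1/12 s, in which the tool goes at most 41.7 mm and 7.16 degrees, less where a joint would pass 70% of its speed; a pose out of reach is approached as far as the arm can. A call with a gripper value outside its range is refused whole. The fingers move at their own pace and stop on an object; "squeeze" is the grip in N (left out, the last holds). Time passes only in rows, so rows that repeat a pose let the fingers close. It gives the time, the measured TCP pose, the force and the opening at its end, in the units of the state.
- robot.state(): the state, without advancing time (a new reading comes with each control period).
- robot.read_camera(name): name is "side" or "top" or "wrist"; returns a dict with "pixels" (384x512x3 uint8, red, green, blue), "K" (3x3 intrinsics, pixels), "k1" (the pictures are not rectified: a ray, as slopes to the right and down, at radius r is drawn at 1 + k1 r^2 times it, then the intrinsics apply), "R" (3x3) and "t" (3): a world point X has camera coordinates R X + t; the wrist camera has in their place "mount" (4x4, takes a point from camera to tool coordinates, whose origin is the TCP and whose axes are the flange's). Camera axes: x right, y down, z forward; pixel columns grow to the right and rows downward; lengths in m; the calibration is good to about 2 mm. A picture is of the moment at which its call begins: read the wrist's pose just before it. There is no depth.
- robot.hand_in(): hands the job in, once; it reports no verdict.
The state is a dict: "time": time; "joint_positions": joint angles; "qd": joint speeds; "joint_torque": joint torques, N m; "ee_pos": TCP position; "ee_rot": TCP orientation; "contact_force": force on the tool from outside, world axes, zero at the start; "torque": the same for the moment, N m; "grip_width": finger opening in m.
Only numpy, scipy, OpenCV 4.12 (cv2) and the standard library are available. Lean on these libraries where they do the work, as an engineer would, in place of code of your own. Each camera call takes 0.05 s, during which the arm holds its last target.

TASK

Book this paste jar and this LED board at the bench code reader. Turn the paste jar in its nest until the label squarely faces the reader's side window and let go of it; then slide the LED board lengthwise along its profile rest, flat on the rest and without lifting it off, until its outer end is over the white line on top of the reader. The board would tip there by itself, so finish while still holding it: level, still resting on the profile and clear of the reader; disturb nothing else on the bench.

Things in the scene. Friction and masses are not known exactly. Their poses are not given: they have to be found in the camera images.
- station: the booking station: one fixed aluminium base plate, 130 x 470 x 10 mm, carrying in a row along its own y axis the profile rest, the code reader and the jar nest. Origin on the bench surface directly below the outer end of the rest; x across the row, +y outward along the row (from rest to reader to jar), z up. The plate spans y -205 to +265 mm.
- rest: the profile rest, fixed on the station: a bare aluminium slotted profile 30 mm wide (x), 170 mm long, its top 70 mm above the bench. Origin at the underside of its outer end, 10 mm above the bench, axes as the station; it spans y -170 to 0 mm. The board lies on top of it and overhangs it 10 mm on each side.
- reader: the code reader, fixed on the station: a grey block 100 mm wide (x), 80 mm long, its top 48 mm above the bench, i.e. 22 mm below the board's underside. Axes and origin as the rest's; it spans y 75 to 155 mm. A dark glass window on top, a second one in its side that looks outward (+y) at the jar.
- mark (a point): middle of the 3 mm wide white line painted across the top of the reader (station x direction, 98 mm long), 135 mm out from the end of the rest, 48 mm above the bench.
- side_window (a point): middle of the reader's side window, which faces the jar (station +y); it is 63 mm from the nest's axis.
- nest: the jar nest, fixed on the station: a low black ring, inner diameter 59.6 mm, outer 76 mm, its top 18 mm above the bench (8 mm above the plate). Origin at the centre of its underside, 218 mm out from the end of the rest. The jar stands on the plate inside it with about 2 mm play and turns freely by hand.
- jar: paste jar standing in the nest: white plastic, 56 mm in diameter, 75 mm high, ribbed lid of the same diameter over the top 20 mm (one rigid piece), 0.24 to 0.46 kg. Origin at the centre of its underside, z up, +x towards the middle of its label. The label starts turned 0.67 to 2.07 rad away from the side window, towards the station's +x side (clockwise from above brings it home).
- jar_label (a point): middle of the jar's brown paper label with dark bars, on the jar's surface, 28 mm from its axis, 31 mm above its underside; the label covers 72 degrees and is 34 mm high. A 13 mm wide paper seal strip runs from the label up and over the lid towards its centre, so the label's side shows from above.
- board: the LED board on the rest: aluminium plate 220 mm long (own x), 50 mm wide, 6 mm thick, white top with flat LEDs 2 mm proud, 0.13 to 0.25 kg. Origin at the middle of its underside, its balance point; +x outward to the reader, z up. Its outer end starts 10 to 60 mm beyond the rest's end; it slides freely, and tips unless held once more than 110 mm stick out.
- board_end (a point): middle of the lower edge of the board's outer end, 110 mm from the board's origin.
- spare_board: bystander: a second LED board, the same as the first, lying flat on the bench beside the station, origin at the middle of its underside.
- spare_jar: bystander: a wider, lower paste jar, 68 mm in diameter, 60 mm high, on the bench; origin at the centre of its underside.
- reel: bystander: a black LED strip reel lying flat, 180 mm in diameter, 13 mm high; origin at the centre of its underside.
- tape_roll: bystander: a roll of brown tape lying flat, 96 mm in diameter, 24 mm high; origin at the centre of its underside.
- screwdriver: bystander: a screwdriver 170 mm long on the bench between robot and station.
- flux: bystander: a flux bottle, 38 mm in diameter, 105 mm high; origin at the centre of its underside.
- tweezers: bystander: steel tweezers 120 mm long, 6 mm high, on the bench between robot and station.
Mind the look-alikes: they are no part of the job. Leave any pink or red look-alike of the jar alone. Leave any purple look-alike of the board alone.

How it is judged:
By the outcome, as a careful person would: the job done as asked, in the order asked, and still so for the second after the job is handed in, while the arm keeps its last pose, push and grip.
It also fails if it takes over 58 s, if anything falls off the work surface, if the arm or the gripper's body presses on something with over 40 N, if the wrist force passes 120 N, or if a joint passes its speed limit or range.

## Working session

There is one attempt and no reset: what is moved stays moved. The work goes in short steps, Python scripts to look and compute and a tool call to move; the robot and the scene stay as the last step left them, time stands still between calls to the robot, and variables do not carry over. Pictures are saved under pics/ and viewed, and the job is handed in when it is done.

Besides the shell and the picture viewer there is one more tool, called after ">>>" as name([rows], argument=value, ...), one row to a line, values as JSON. drive_tool: Moves the arm, as the interface text tells. Its arguments: {"type":"object","properties":{"moves":{"type":"array","items":{"type":"array"}},"squeeze":{"type":"number"}},"required":["moves"]}

```bash
mkdir -p pics; ls
python3 - <<'E'
from station import robot
import cv2, numpy as np
s=robot.state()
for k,v in s.items(): print(k, np.round(v,4).tolist())
for n in ["side","top","wrist"]:
    c=robot.read_camera(n)
    cv2.imwrite(f"pics/{n}0.png", c["pixels"][:,:,::-1])
    for k in c:
        if k!="pixels": print(n,k,np.round(c[k],4).tolist())
    np.savez(f"{n}0.npz", **c)
E
```

```text
pics
time 0.0
joint_positions [74.9886, 39.5331, -11.1431, 89.7434, 9.0126, 51.7103, -12.3225]
qd [-0.1024, 0.0539, 0.0063, 0.0763, -0.0266, -0.0236, -0.0527]
joint_torque [0.0002, -52.7563, -1.2667, -15.3423, -0.0526, 0.0065, 0.0002]
ee_pos [0.1819, -0.5972, 0.206]
ee_rot [[0.9565, 0.2916, -0.0007], [0.2916, -0.9565, 0.0017], [-0.0002, -0.0018, -1.0]]
contact_force [0.7071, -0.2397, -1.3843]
torque [-0.0145, 0.0243, 0.0245]
grip_width 0.0879
side K [[480.5842, 0.0, 256.0526], [0.0, 480.5842, 196.1258], [0.0, 0.0, 1.0]]
side k1 0.0317
side R [[-0.8971, -0.4411, 0.0259], [-0.2483, 0.4548, -0.8553], [0.3655, -0.7737, -0.5175]]
side t [0.4351, 0.1929, 1.4398]
top K [[349.4691, 0.0, 255.5263], [0.0, 349.4691, 193.0564], [0.0, 0.0, 1.0]]
top k1 0.0051
top R [[-0.0409, -0.9992, 0.0021], [-0.9789, 0.0396, -0.2003], [0.2, -0.0102, -0.9797]]
top t [-0.0028, 0.5086, 1.0827]
wrist K [[302.0619, 0.0, 259.3236], [0.0, 302.0619, 188.888], [0.0, 0.0, 1.0]]
wrist k1 -0.0654
wrist mount [[-0.0005, -0.9538, -0.3003, 0.0787], [1.0, -0.0007, 0.0004, 0.0001], [-0.0006, -0.3003, 0.9538, -0.1776], [0.0, 0.0, 0.0, 1.0]]
```

View pics/top0.png

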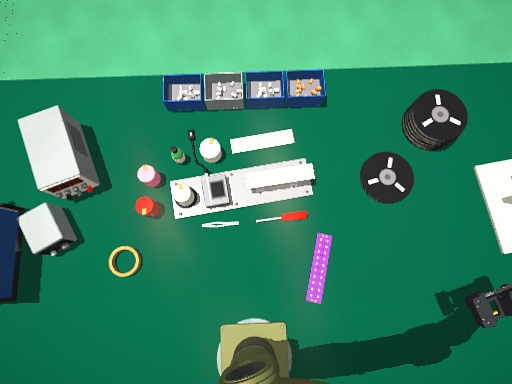

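View pics/side0.png

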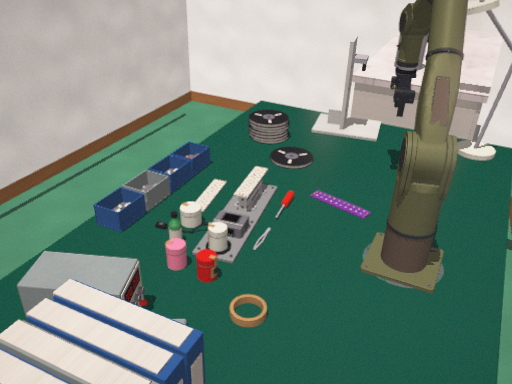

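View pics/wrist0.png

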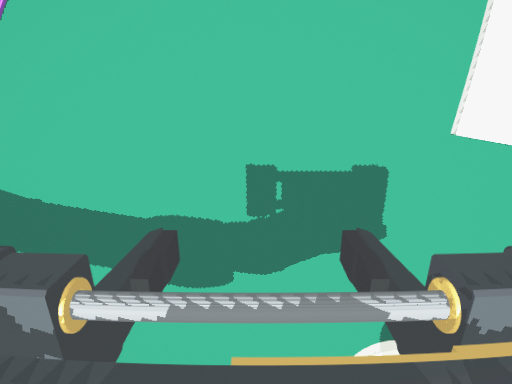

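The top view shows the station row: white jar at about (184,194), reader at (216,188) and LED board on the rest at about (280,177). The look-alikes are the pink jar (148,176), red jar (145,206), white spare jar (210,150), spare board (262,141) and purple board (318,268). I'll look closer at the station.

Run:
```python
import cv2, numpy as np
a=cv2.imread("pics/top0.png")[120:240,130:330]
cv2.imwrite("pics/top0c.png", cv2.resize(a,None,fx=4,fy=4,interpolation=cv2.INTER_CUBIC))
a=cv2.imread("pics/side0.png")[155:290,150:310]
cv2.imwrite("pics/side0c.png", cv2.resize(a,None,fx=4.4,fy=4.4,interpolation=cv2.INTER_CUBIC))
```

```text
(no output)
```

View pics/top0c.png

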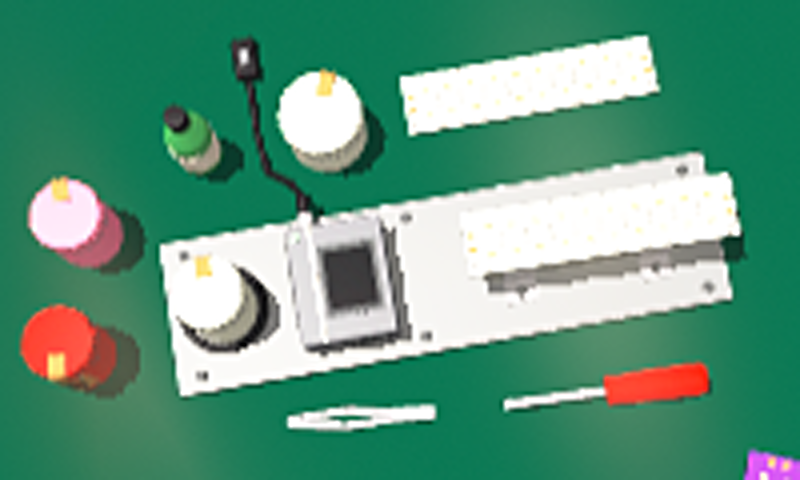

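View pics/side0c.png

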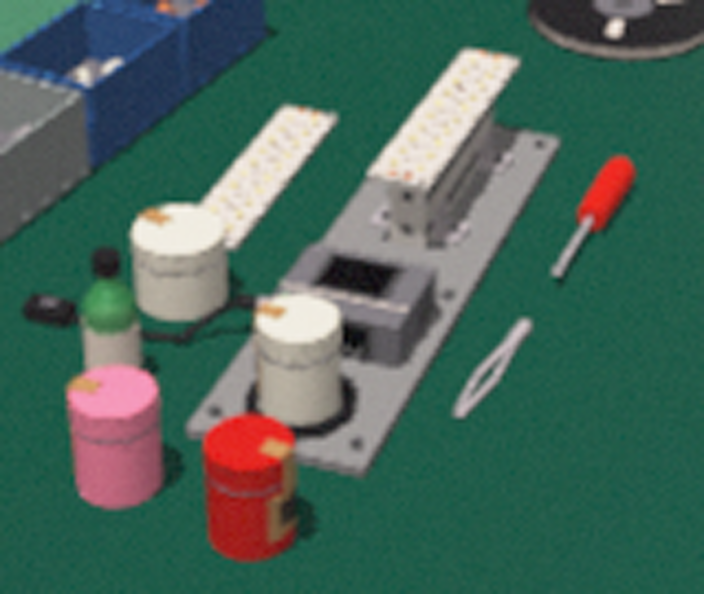

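Choice by description: the job jar is the white one standing in the black nest ring at top pixel (182,193), with its seal pointing towards the image top. The job board is the white one on the rest, (245–315, 163–190). The pink, red and spare jars and the spare and purple boards are look-alikes and stay untouched. Next I'll measure.

```bash
cat > h.py <<'E'
import numpy as np, cv2
def ray(c,uv,pose=None):
    """pixel(s) -> origin, unit-ish dirs in world. pose=(R,p) of tool for wrist"""
    uv=np.asarray(uv,float).reshape(-1,1,2)
    n=cv2.undistortPoints(uv,np.asarray(c["K"]),np.array([float(c["k1"]),0,0,0])).reshape(-1,2)
    d=np.c_[n,np.ones(len(n))]
    if "mount" in c:
        M=np.asarray(c["mount"]); R,p=pose
        return R@M[:3,3]+p, d@(R@M[:3,:3]).T
    R=np.asarray(c["R"]); t=np.asarray(c["t"])
    return -R.T@t, d@R
def onz(c,uv,z,pose=None):
    o,d=ray(c,uv,pose); s=(z-o[2])/d[:,2]
    return o+d*s[:,None]
def proj(c,X,pose=None):
    X=np.atleast_2d(X)
    if "mount" in c:
        M=np.asarray(c["mount"]); R,p=pose
        Rw=R@M[:3,:3]; o=R@M[:3,3]+p
        Xc=(X-o)@Rw
    else: Xc=X@np.asarray(c["R"]).T+np.asarray(c["t"])
    n=Xc[:,:2]/Xc[:,2:]; r2=(n**2).sum(1,keepdims=True); n=n*(1+float(c["k1"])*r2)
    K=np.asarray(c["K"]); return n*[K[0,0],K[1,1]]+[K[0,2],K[1,2]]
E
python3 - <<'E'
import numpy as np, cv2
from h import *
np.set_printoptions(precision=4,suppress=True)
c=dict(np.load("top0.npz"))
im=c["pixels"]
def cp(l): return np.array(l,float)/4+[130,120]-0.375
# plate mask
hsv=cv2.cvtColor(im,cv2.COLOR_RGB2HSV)
P=onz(c,cp([(161,243),(704,153),(732,300),(181,397)]),0.01)
print(P[:,:2]); print([np.linalg.norm(P[i]-P[(i+1)%4])for i in range(4)])
x=(P[0]-P[3]+P[1]-P[2])[:2]; y=(P[0]-P[1]+P[3]-P[2])[:2]
print("ang x",np.degrees(np.arctan2(x[1],x[0])),"ang y",np.degrees(np.arctan2(-y[0],y[1])))
th=np.arctan2(-y[0],y[1]); 
th=np.arctan2(-(y/np.linalg.norm(y))[0],(y/np.linalg.norm(y))[1])
R=np.array([[np.cos(th),-np.sin(th)],[np.sin(th),np.cos(th)]])
cen=P[:,:2].mean(0); O=cen-R@[0,0.03]
print("origin",O,"th",np.degrees(th),"nest",O+R@[0,.218],"mark",O+R@[0,.135])
# verify: board corners at z=.076/.078
B=onz(c,cp([(463,213),(730,174),(740,232),(472,277)]),0.076)
print("board st",(B[:,:2]-O)@R)
L=onz(c,cp([(204,265),(215,298)]),0.085); print("seal/jar top",L[:,:2],(L[:,:2]-O)@R)
E
```

```text
[[ 0.5721  0.2643]
 [ 0.633  -0.2011]
 [ 0.5034 -0.2156]
 [ 0.4401  0.2467]]
[np.float64(0.46930102622121705), np.float64(0.1303421442412296), np.float64(0.46662613081023613), np.float64(0.13317629042143675)]
ang x 7.0168484013248325 ang y 7.620598174141066
origin [ 0.5411 -0.0062] th 7.620598174141066 nest [0.5122 0.2099] mark [0.5232 0.1276]
board st [[ 0.0308  0.0088]
 [ 0.0257 -0.2091]
 [-0.0229 -0.2071]
 [-0.0223  0.0105]]
seal/jar top [[0.534  0.2123]
 [0.507  0.2036]] [[ 0.0219  0.2175]
 [-0.006   0.2124]]
```

The station measures well: the plate comes out at 468×131 mm against 470×130, the origin is at about (0.541, −0.006), turned +7.5°, and the nest is at about (0.512, 0.210). The board's outer end is about 10 mm beyond the rest. I'll go to hover over the nest, with the jaws clear of the seal and room left on the last joint.

>>> drive_tool([
  [88, [372, -197, 0], -1.0],
  [88, [372, -197, 0], -1.0],
  [88, [372, -197, 0], -1.0],
  [88, [372, -197, 0], -1.0],
  [88, [372, -197, 0], -1.0],
  [88, [372, -197, 0], -1.0],
  [88, [372, -197, 0], -1.0],
  [88, [372, -197, 0], -1.0],
  [88, [372, -197, 0], -1.0],
  [88, [551, -676, 0], -2.18],
  [88, [551, -676, 0], -2.18],
  [88, [551, -676, 0], -2.18],
  [88, [551, -676, 0], -2.18],
  [88, [551, -676, 0], -2.18],
  [88, [551, -676, 0], -2.18],
  [88, [551, -676, 0], -2.18],
  [88, [551, -676, 0], -2.18],
  [88, [551, -676, 0], -2.18],
  [88, [551, -676, 0], -2.18],
  [88, [551, -676, 0], -2.18],
], squeeze=20)

```text
time: 1.82
ee_pos: [0.5013, 0.1237, 0.2067]
ee_rot: [[-0.788, 0.616, -0.001], [0.616, 0.788, 0.001], [0.002, 0.0, -1.0]]
contact_force: [0.7, -0.1, -1.2]
grip_width: 0.0879
```

>>> drive_tool([
  [88, [45, 75, 0], 0],
  [88, [45, 75, 0], 0],
  [88, [45, 75, 0], 0],
  [88, [45, 75, 0], 0],
  [88, [45, 75, 0], 0],
])

```text
time: 2.23
ee_pos: [0.5118, 0.2096, 0.2063]
ee_rot: [[-0.788, 0.616, -0.002], [0.616, 0.788, -0.001], [0.001, -0.002, -1.0]]
contact_force: [-1.0, -1.0, -0.8]
grip_width: 0.0878
```

```bash
cat > snap.py <<'E'
import sys,numpy as np,cv2
from station import robot
def snap(name,tag):
    s=robot.state(); c=robot.read_camera(name)
    np.savez(f"{tag}.npz",ee_pos=s["ee_pos"],ee_rot=s["ee_rot"],**c)
    cv2.imwrite(f"pics/{tag}.png",c["pixels"][:,:,::-1])
    return s,c
E
python3 - <<'E'
from snap import *
s,c=snap("wrist","w1")
for k in ["time","joint_positions","ee_pos","ee_rot","contact_force"]: print(k,np.round(s[k],4).tolist())
E
```

```text
time 2.2333
joint_positions [-2.6585, 38.7749, -41.6965, 101.2771, 31.6542, 52.4288, -6.0956]
ee_pos [0.5118, 0.2096, 0.2063]
ee_rot [[-0.788, 0.6157, -0.002], [0.6157, 0.788, -0.0007], [0.0012, -0.0018, -1.0]]
contact_force [-1.026, -0.9879, -0.8461]
```

View pics/w1.png

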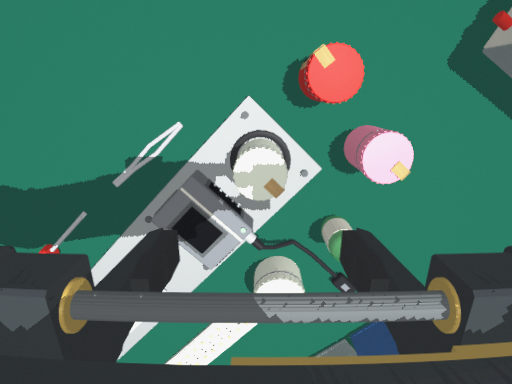

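Run:
```python
import cv2
a=cv2.imread("pics/w1.png")[85:255,140:340]
cv2.imwrite("pics/w1c.png", cv2.resize(a,None,fx=4,fy=3.5,interpolation=cv2.INTER_CUBIC) if 0 else cv2.resize(a,None,fx=3.5,fy=3.5,interpolation=cv2.INTER_CUBIC))
```

```text
(no output)
```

View pics/w1c.png

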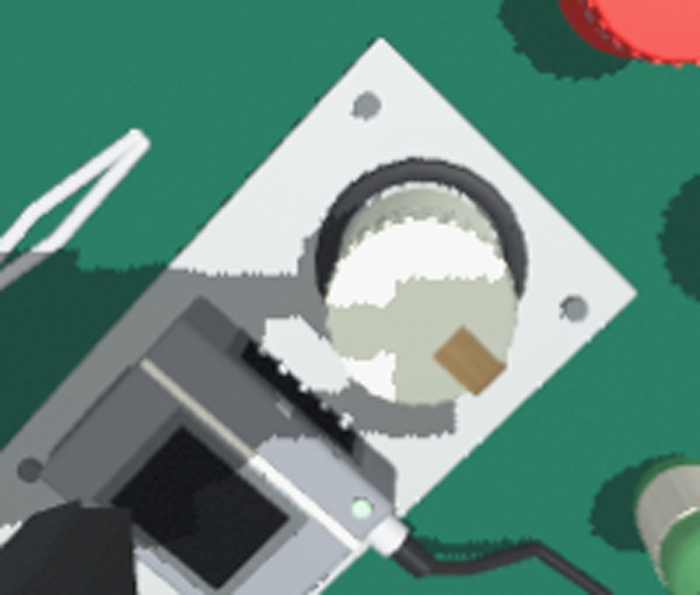

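Run:
```python
import numpy as np, cv2
from h import *
np.set_printoptions(precision=4,suppress=True)
c=dict(np.load("w1.npz")); pose=(c.pop("ee_rot"),c.pop("ee_pos"))
im=c["pixels"]
def cp(l): return np.array(l,float)/3.5+[140,85]-0.36
line=onz(c,cp([(143,362),(355,549)]),0.048,pose); d=line[0]-line[1]
print("line",line[:,:2],np.linalg.norm(d),"x-dir ang",np.degrees(np.arctan2(-d[1],-d[0])),"mark",line.mean(0)[:2])
pl=onz(c,cp([(380,38),(636,293)]),0.010,pose); d=pl[1]-pl[0]
print("plate",pl[:,:2],np.linalg.norm(d),np.degrees(np.arctan2(d[1],d[0])),"mid",pl.mean(0)[:2])
# lid circle: rays from outline points on lid top
lid=onz(c,cp([(325,315),(517,310),(420,405),(340,365),(333,275),(505,265),(385,228),(460,222)]),0.085,pose)[:,:2]
A=np.c_[2*lid,np.ones(len(lid))]; s=np.linalg.lstsq(A,(lid**2).sum(1),rcond=None)[0]
r=np.sqrt(s[2]+s[0]**2+s[1]**2); print("lid c",s[:2],"r",r)
# seal mask
hsv=cv2.cvtColor(im,cv2.COLOR_RGB2HSV)
m=np.zeros(im.shape[:2],np.uint8); roi=cv2.inRange(hsv,(8,80,60),(25,255,255)); m[165:215,245:300]=roi[165:215,245:300]
ys,xs=np.nonzero(m); print("seal px",xs.mean(),ys.mean(),len(xs))
cnt,_=cv2.findContours(m,cv2.RETR_EXTERNAL,cv2.CHAIN_APPROX_NONE); cnt=max(cnt,key=cv2.contourArea)
box=cv2.boxPoints(cv2.minAreaRect(cnt)); b=onz(c,box,0.085,pose)[:,:2]; print("seal box",b, [np.linalg.norm(b[i]-b[(i+1)%4]) for i in range(4)])
for i in range(2):
    e=b[i+1]-b[i]; print("edge ang",np.degrees(np.arctan2(e[1],e[0])))
sc=onz(c,[(xs.mean(),ys.mean())],0.085,pose)[0,:2]; v=sc-s[:2]
print("seal ctr",sc,"r",np.linalg.norm(v),"ang",np.degrees(np.arctan2(v[1],v[0])))
print("TCP",pose[1])
```

```text
line [[0.4768 0.1201]
 [0.5743 0.1324]] 0.09826009914010361 x-dir ang 7.167193691068582 mark [0.5256 0.1262]
plate [[0.444  0.2461]
 [0.571  0.264 ]] 0.12823295317247613 7.9914529270751595 mid [0.5075 0.2551]
lid c [0.5135 0.2096] r 0.02826579980360054
seal px 273.5183246073298 187.91623036649216 191
seal box [[0.5258 0.2052]
 [0.5241 0.2169]
 [0.5413 0.2188]
 [0.5432 0.207 ]] [np.float64(0.011854633769991643), np.float64(0.017315810770372943), np.float64(0.012006592398967973), np.float64(0.017465403298363956)]
edge ang 98.39540080995491
edge ang 6.325854656675474
seal ctr [0.5335 0.2117] r 0.020095555750886483 ang 5.958635299214846
TCP [0.5118 0.2096 0.2063]
```

The wrist view agrees with the top view: line 98.3 mm (98 given), lid radius 28.3 mm (28 given), and jar axis at (0.5138, 0.2093). The seal is at about 6.3° and the window direction at −82.4°, so the jar has to turn about 1.55 rad clockwise. I'll descend around the lid.

>>> drive_tool([
  [88, [-2, 1, 40], 0],
  [88, [-2, 1, 80], 0],
  [88, [-2, 1, 115], 0],
  [88, [-2, 1, 135], 0],
  [88, [-2, 1, 147], 0],
  [88, [-2, 1, 147], 0],
  [88, [-2, 1, 147], 0],
], squeeze=12)

```text
time: 2.87
ee_pos: [0.5143, 0.2065, 0.0596]
ee_rot: [[-0.786, 0.619, -0.002], [0.619, 0.786, -0.002], [0.0, -0.003, -1.0]]
contact_force: [0.2, -0.5, 0.9]
grip_width: 0.088
```

>>> drive_tool([
  [52, [0, 0, 0], 0],
  [52, [0, 0, 0], 0],
  [52, [0, 0, 0], 0],
  [52, [0, 0, 0], 0],
  [52, [0, 0, 0], 0],
  [52, [0, 0, 0], 0],
])

```text
time: 3.37
ee_pos: [0.5145, 0.2066, 0.0599]
ee_rot: [[-0.786, 0.619, -0.001], [0.619, 0.786, -0.002], [0.0, -0.002, -1.0]]
contact_force: [0.7, -0.2, -0.2]
grip_width: 0.0527
```

The opening reads 52.7 mm, but the lid is 56 mm. I'll look before turning.

Run:
```python
from snap import *
s,c=snap("side","s2")
a=c["pixels"][150:270,150:300,::-1]
cv2.imwrite("pics/s2c.png", cv2.resize(a,None,fx=4.5,fy=4.5,interpolation=cv2.INTER_CUBIC))
s,c=snap("wrist","w2")
print(s["time"],s["grip_width"],s["contact_force"],s["torque"])
```

```text
3.4167 0.05183368826470328 [-0.09224257 -0.29232787  0.87353846] [-0.00863642 -0.16251525 -0.02980941]
```

View pics/s2c.png

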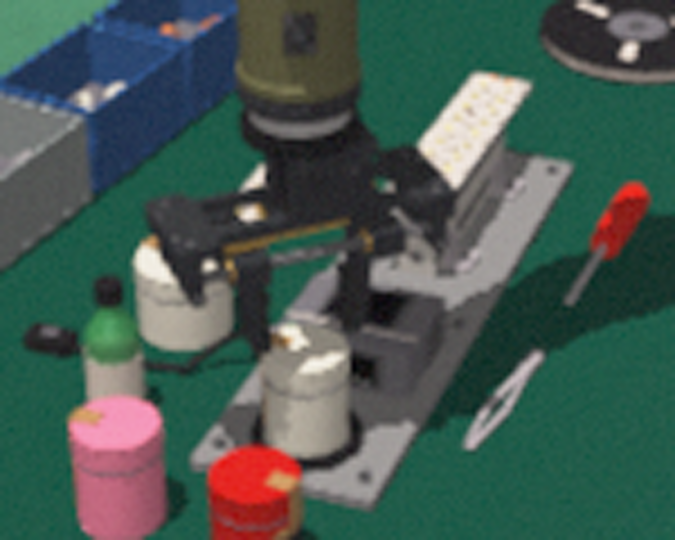

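View pics/w2.png

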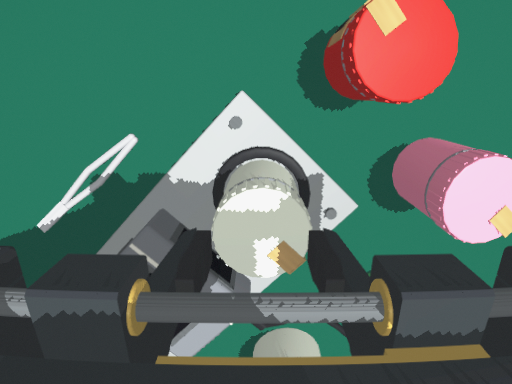

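Run:
```python
from snap import *
a=cv2.imread("pics/w2.png")[130:300,160:360]
cv2.imwrite("pics/w2c.png", cv2.resize(a,None,fx=3.5,fy=3.5,interpolation=cv2.INTER_CUBIC))
```

```text
(no output)
```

View pics/w2c.png

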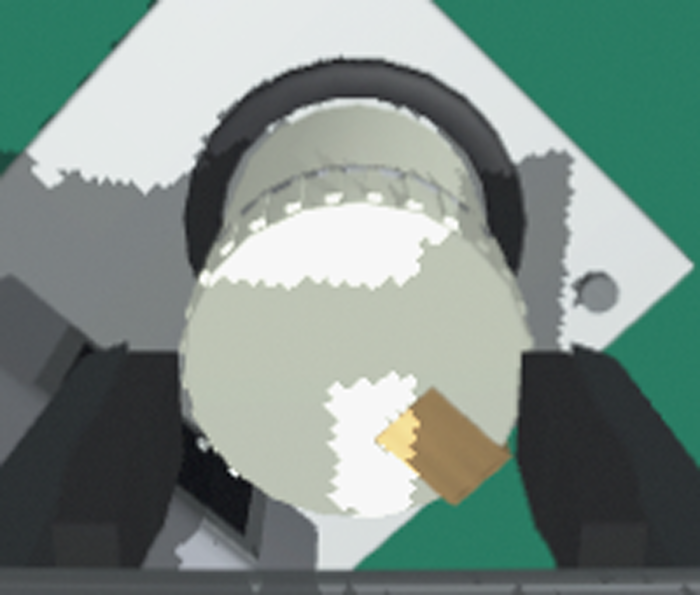

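Run:
```python
from h import *
np.set_printoptions(precision=1,suppress=True)
c=dict(np.load("s2.npz")); R=c["ee_rot"];p=c["ee_pos"]
for sgn in (1,-1):
    for off in (0.026,0.038):
        for dz in (0,-0.015,-0.03,-0.045):
            X=p+R@np.array([0,sgn*off,dz]); print(sgn,off,dz,(proj(c,X)[0]-[150,150])*4.5)
w=dict(np.load("w2.npz")); pose=(w["ee_rot"],w["ee_pos"])
for x in (-.009,.009):
  for dz in (0,-.015,-.03,-.045):
    X=[pose[1]+pose[0]@np.array([x,s*0.026,dz]) for s in (-1,1)]
    print("w",x,dz,((proj(w,X,pose)-[160,130])*3.5).ravel())
def cp(l): return np.array(l,float)/3.5+[160,130]-0.36
np.set_printoptions(precision=4,suppress=True)
lid=onz(w,cp([(181,365),(360,517),(205,285),(520,300),(310,207),(400,207),(215,455)]),0.085,pose)[:,:2]
A=np.c_[2*lid,np.ones(len(lid))]; s=np.linalg.lstsq(A,(lid**2).sum(1),rcond=None)[0]
print("lid c",s[:2],"r",np.sqrt(s[2]+s[0]**2+s[1]**2), "in tool",(np.r_[s[:2],0.06]-pose[1])@pose[0])
```

```text
1 0.026 0 [265.8 379.2]
1 0.026 -0.015 [265.2 360.6]
1 0.026 -0.03 [264.6 341.8]
1 0.026 -0.045 [264.  322.8]
1 0.038 0 [248.7 383.5]
1 0.038 -0.015 [248.  364.9]
1 0.038 -0.03 [247.3 346. ]
1 0.038 -0.045 [246.6 327. ]
-1 0.026 0 [338.9 360.8]
-1 0.026 -0.015 [338.7 342.4]
-1 0.026 -0.03 [338.4 323.7]
-1 0.026 -0.045 [338.2 304.9]
-1 0.038 0 [355.4 356.7]
-1 0.038 -0.015 [355.3 338.3]
-1 0.038 -0.03 [355.2 319.6]
-1 0.038 -0.045 [355.1 300.8]
w -0.009 0 [204.8 362.6 485.3 362.4]
w -0.009 -0.015 [193.7 401.2 496.1 401. ]
w -0.009 -0.03 [180.8 446.2 508.6 446. ]
w -0.009 -0.045 [165.6 499.3 523.4 499.1]
w 0.009 0 [200.5 272.  489.4 271.8]
w 0.009 -0.015 [188.7 304.5 500.8 304.3]
w 0.009 -0.03 [174.8 342.8 514.3 342.6]
w 0.009 -0.045 [158.3 388.3 530.4 388.1]
lid c [0.5135 0.2095] r 0.02783280814783961 in tool [ 0.0025  0.0018 -0.0002]
```

Run:
```python
import cv2
a=cv2.imread("pics/wrist0.png")[200:340,50:470]
cv2.imwrite("pics/w0c.png", cv2.resize(a,None,fx=1.9,fy=1.9,interpolation=cv2.INTER_CUBIC))
```

```text
(no output)
```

View pics/w0c.png

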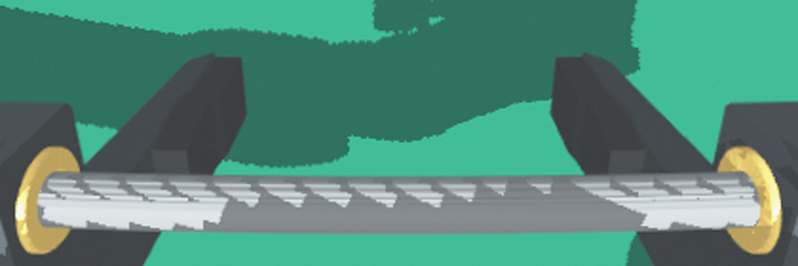

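The fingers have shut above the lid: both views show the fingertips about 28 mm behind the nominal TCP, so at z≈0.088, while the lid top is at 0.085. Nothing was touched. I'll open, check where the flux bottle stands, then go lower.

Run:
```python
from h import *
np.set_printoptions(precision=4,suppress=True)
c=dict(np.load("top0.npz"))
def cp(l): return np.array(l,float)/4+[130,120]-0.375
J=np.array([0.5138,0.2093])
for z,uv in ((0.105,(176,118)),(0.06,(321,113))):
    X=onz(c,cp([uv]),z)[0]; print(X, np.linalg.norm(X[:2]-J), np.degrees(np.arctan2(*(X[:2]-J)[::-1])))
for uv in ((66,212),(58,343)):
    X=onz(c,cp([uv]),0.085)[0]; print("lookalike",X, np.linalg.norm(X[:2]-J), np.degrees(np.arctan2(*(X[:2]-J)[::-1])))
```

```text
[0.6496 0.2305 0.105 ] 0.13742638103849394 8.86222721747556
[0.6648 0.1212 0.06  ] 0.17484896842589984 -30.268285990727076
lookalike [0.5816 0.3219 0.085 ] 0.1314712973648385 58.94049751944005
lookalike [0.4761 0.3259 0.085 ] 0.12250245984684907 107.91782920662227
```

>>> drive_tool([
  [88, [2.5, 2, 0], 0],
  [88, [2.5, 2, 0], 0],
  [88, [2.5, 2, 0], 0],
  [88, [2.5, 2, 0], 0],
  [88, [2.5, 2, 0], 0],
  [88, [2.5, 2, 6], 0],
  [88, [2.5, 2, 14], 0],
  [88, [2.5, 2, 22], 0],
  [88, [2.5, 2, 22], 0],
])

```text
time: 4.22
ee_pos: [0.5125, 0.2087, 0.0357]
ee_rot: [[-0.786, 0.618, -0.005], [0.618, 0.786, -0.004], [0.001, -0.006, -1.0]]
contact_force: [-0.2, -0.8, -1.0]
grip_width: 0.0879
```

Run:
```python
from snap import *
s,c=snap("side","s3")
a=c["pixels"][150:270,150:300,::-1]
cv2.imwrite("pics/s3c.png", cv2.resize(a,None,fx=4.8,fy=4.8,interpolation=cv2.INTER_CUBIC))
s,c=snap("wrist","w3")
a=c["pixels"][120:310,140:380,::-1]
cv2.imwrite("pics/w3c.png", cv2.resize(a,None,fx=3,fy=3,interpolation=cv2.INTER_CUBIC))
print(s["time"],s["grip_width"],s["contact_force"],s["torque"],s["ee_pos"])
```

```text
4.2667 0.08807083955028697 [ 0.19171302 -0.78713452  0.03227597] [-0.04005306 -0.16531659 -0.02315147] [0.51272307 0.20901082 0.03640606]
```

View pics/s3c.png

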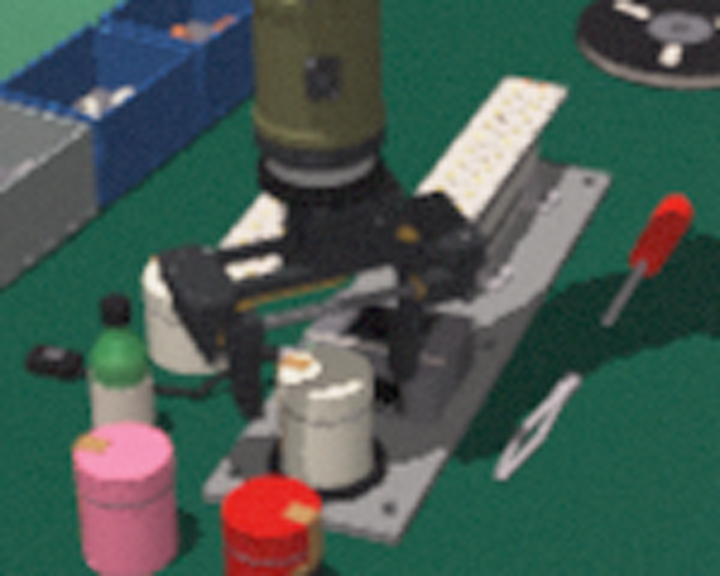

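View pics/w3c.png

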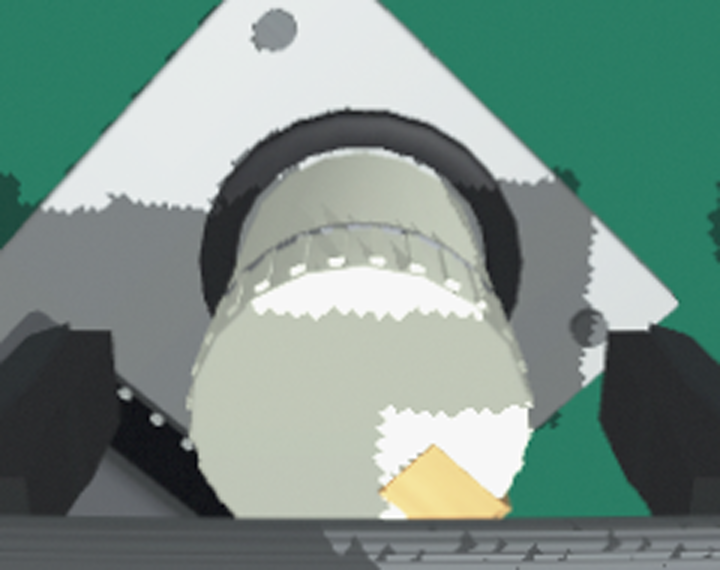

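```bash
python3 - <<'E'
from h import *
np.set_printoptions(precision=1,suppress=True)
c=dict(np.load("s3.npz")); R=c["ee_rot"];p=c["ee_pos"]
for off in (0.044,0.061):
  for x in (-.009,.009):
    for dz in (0,-0.015,-0.03):
        X=p+R@np.array([x,off,dz]); print(off,x,dz,(proj(c,X)[0]-[150,150])*4.8, "z",X[2])
E
python3 - <<'E'
import cv2
a=cv2.imread("pics/s3.png")[195:260,180:260]
cv2.imwrite("pics/s3d.png", cv2.resize(a,None,fx=9,fy=9,interpolation=cv2.INTER_CUBIC))
E
```

```text
0.044 -0.009 0 [253.2 438.1] z 0.03546385357967428
0.044 -0.009 -0.015 [252.3 418.6] z 0.050463595450757695
0.044 -0.009 -0.03 [251.4 398.8] z 0.06546333732184112
0.044 0.009 0 [263.3 454.1] z 0.03548671032882219
0.044 0.009 -0.015 [262.5 434.4] z 0.05048645219990561
0.044 0.009 -0.03 [261.6 414.6] z 0.06548619407098903
0.061 -0.009 0 [227.3 444.8] z 0.03536648578999847
0.061 -0.009 -0.015 [226.3 425.2] z 0.0503662276610819
0.061 -0.009 -0.03 [225.2 405.4] z 0.06536596953216531
0.061 0.009 0 [237.2 460.9] z 0.035389342539146385
0.061 0.009 -0.015 [236.2 441.3] z 0.05038908441022981
0.061 0.009 -0.03 [235.2 421.4] z 0.06538882628131323
```

View pics/s3d.png

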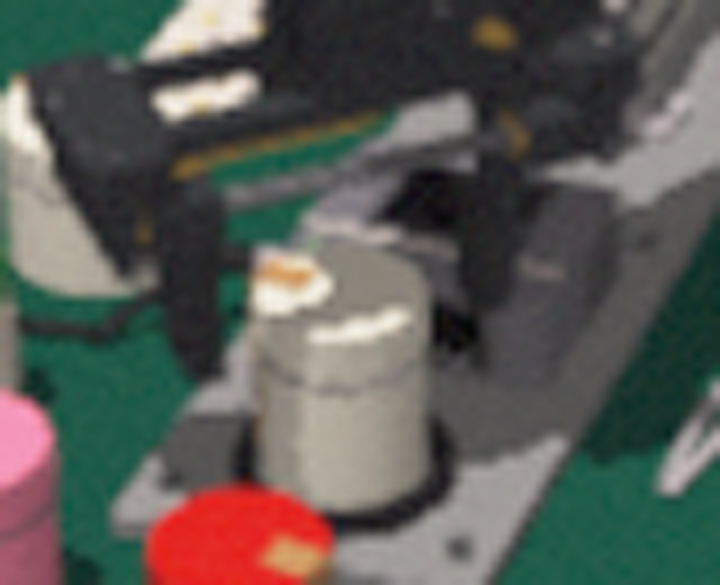

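The pictures agree that the tips are about 29 mm behind the nominal TCP, so at z≈0.065 now, straddling the lid and centred (finger gap mid 359.5 against lid mid 360.5 in the crop). I'll go slightly lower and close.

>>> drive_tool([
  [88, [0, 1, 4], 0],
  [70, [0, 1, 4], 0],
  [50, [0, 1, 4], 0],
  [50, [0, 1, 4], 0],
  [50, [0, 1, 4], 0],
  [50, [0, 1, 4], 0],
  [50, [0, 1, 4], 0],
  [50, [0, 1, 4], 0],
], squeeze=12)

```text
time: 4.98
ee_pos: [0.5133, 0.2095, 0.0331]
ee_rot: [[-0.786, 0.619, -0.004], [0.619, 0.786, -0.004], [0.0, -0.005, -1.0]]
contact_force: [-2.2, -1.9, 3.5]
grip_width: 0.0554
```

The grip closed on the lid (55.4 mm). Now the turn of +1.55 rad, which is clockwise from above.

>>> drive_tool([
  [50, [0, 0, 0], 0.08],
  [50, [0, 0, 0], 0.18],
  [50, [0, 0, 0], 0.3],
  [50, [0, 0, 0], 0.42],
  [50, [0, 0, 0], 0.54],
  [50, [0, 0, 0], 0.66],
  [50, [0, 0, 0], 0.78],
  [50, [0, 0, 0], 0.9],
  [50, [0, 0, 0], 1.02],
  [50, [0, 0, 0], 1.14],
  [50, [0, 0, 0], 1.26],
  [50, [0, 0, 0], 1.36],
  [50, [0, 0, 0], 1.45],
  [50, [0, 0, 0], 1.52],
  [50, [0, 0, 0], 1.55],
  [50, [0, 0, 0], 1.55],
  [50, [0, 0, 0], 1.55],
])

```text
time: 6.4
ee_pos: [0.5136, 0.2101, 0.0331]
ee_rot: [[0.6, 0.8, -0.003], [0.8, -0.6, -0.003], [-0.004, -0.001, -1.0]]
contact_force: [-0.1, 0.5, -2.6]
grip_width: 0.0554
```

Run:
```python
from snap import *
s,c=snap("wrist","w4")
a=c["pixels"][100:310,120:400,::-1]
cv2.imwrite("pics/w4c.png", cv2.resize(a,None,fx=2.8,fy=2.8,interpolation=cv2.INTER_CUBIC))
print(s["time"],s["grip_width"],s["contact_force"],s["torque"],s["ee_pos"],s["joint_positions"]); print(np.degrees(np.arctan2(s["ee_rot"][1][0],s["ee_rot"][0][0])))
```

```text
6.4 0.05537486948742317 [-0.0928076   0.50164949 -2.6417303 ] [ 0.16606846 -0.26982203  0.01314655] [0.51357801 0.21005675 0.0330509 ] [-22.26420491  49.59933336  -8.12895373 108.8291573   16.24182342
  22.91682303 -79.49741106]
53.10152452518216
```

View pics/w4c.png

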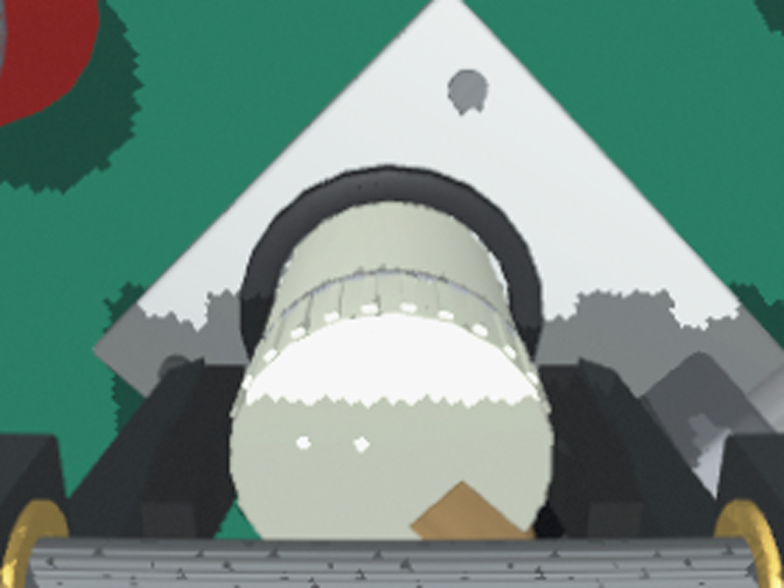

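The jaws turned 88.7° with the jar. I'll release, rise straight up and check the label's direction.

>>> drive_tool([
  [70, [0, 0, 0], 0],
  [88, [0, 0, 0], 0],
  [88, [0, 0, 0], 0],
  [88, [0, 0, 0], 0],
  [88, [0, 0, 0], 0],
  [88, [0, 0, -20], 0],
  [88, [0, 0, -50], 0],
  [88, [0, 0, -90], 0],
  [88, [0, 0, -130], 0],
  [88, [0, 0, -165], 0],
  [88, [0, 0, -175], 0],
  [88, [0, 0, -175], 0],
])

```text
time: 7.45
ee_pos: [0.516, 0.2114, 0.2111]
ee_rot: [[0.601, 0.799, 0.003], [0.799, -0.601, -0.0], [0.002, 0.002, -1.0]]
contact_force: [-0.1, 0.7, -0.2]
grip_width: 0.0877
```

Run:
```python
from snap import *
s,c=snap("wrist","w5")
a=c["pixels"][80:290,120:400,::-1]
cv2.imwrite("pics/w5c.png", cv2.resize(a,None,fx=2.8,fy=2.8,interpolation=cv2.INTER_CUBIC))
print(s["time"],s["grip_width"],s["contact_force"],s["ee_pos"])
```

```text
7.45 0.08773896430155652 [-0.1285107   0.69782426 -0.21389751] [0.51596699 0.21139072 0.21110921]
```

View pics/w5c.png

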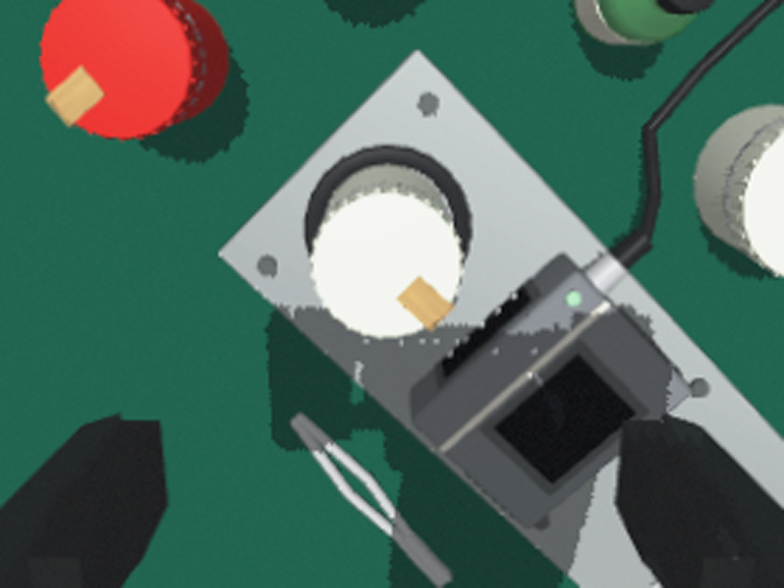

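```bash
cat > meas.py <<'E'
import sys
from h import *
np.set_printoptions(precision=4,suppress=True)
def rd(tag):
    c=dict(np.load(tag+".npz")); return c,(c["ee_rot"],c["ee_pos"])
def seal(tag,x0,x1,y0,y1,z=0.085):
    c,pose=rd(tag); im=c["pixels"]; hsv=cv2.cvtColor(im,cv2.COLOR_RGB2HSV)
    m=np.zeros(im.shape[:2],np.uint8); roi=cv2.inRange(hsv,(8,70,60),(28,255,255)); m[y0:y1,x0:x1]=roi[y0:y1,x0:x1]
    cnt,_=cv2.findContours(m,cv2.RETR_EXTERNAL,cv2.CHAIN_APPROX_NONE); cnt=max(cnt,key=cv2.contourArea)
    pts=cnt.reshape(-1,2).astype(float)
    P=onz(c,pts,z,pose)[:,:2].astype(np.float32)
    box=cv2.boxPoints(cv2.minAreaRect(P*1000))/1000
    M=cv2.moments(m,True); sc=onz(c,[(M["m10"]/M["m00"],M["m01"]/M["m00"])],z,pose)[0,:2]
    e=[box[1]-box[0],box[2]-box[1]]
    print("seal ctr",sc,"sides",[np.linalg.norm(v) for v in e],"angs",[np.degrees(np.arctan2(v[1],v[0]))%180 for v in e])
    return sc
def circ(P):
    A=np.c_[2*P,np.ones(len(P))]; s=np.linalg.lstsq(A,(P**2).sum(1),rcond=None)[0]
    return s[:2],np.sqrt(s[2]+s[0]**2+s[1]**2)
E
python3 - <<'E'
from meas import *
c,pose=rd("w5")
def cp(l): return np.array(l,float)/2.8+[120,80]-0.32
sc=seal("w5",250,290,170,205)
lid,r=circ(onz(c,cp([(311,262),(463,262),(387,338),(332,315),(318,230),(450,220),(440,318),(360,195),(410,192)]),0.085,pose)[:,:2])
print("lid",lid,r); v=sc-lid; print("seal dir",np.degrees(np.arctan2(v[1],v[0])),np.linalg.norm(v))
line=onz(c,cp([(607,305),(442,449)]),0.048,pose); d=line[0]-line[1]
print("line",line[:,:2],np.linalg.norm(d),np.degrees(np.arctan2(d[1],d[0])),"mark",line.mean(0)[:2])
pl=onz(c,cp([(416,50),(219,254)]),0.010,pose); d=pl[0]-pl[1]
print("plate",pl[:,:2],np.linalg.norm(d),np.degrees(np.arctan2(d[1],d[0])),"mid",pl.mean(0)[:2])
e=onz(c,cp([(416,50),(783,452)]),0.010,pose); d=e[0]-e[1]; print("plate +x edge y-ang",np.degrees(np.arctan2(-d[0],d[1])))
e=onz(c,cp([(219,254),(560,575)]),0.010,pose); d=e[0]-e[1]; print("plate -x edge y-ang",np.degrees(np.arctan2(-d[0],d[1])))
E
```

```text
seal ctr [0.5172 0.1905] sides [np.float32(0.017703887), np.float32(0.01297764)] angs [np.float32(99.344986), np.float32(9.345124)]
lid [0.5148 0.2105] 0.02846486860323616
seal dir -83.36753065721516 0.020162434552462694
line [[0.573  0.1329]
 [0.4775 0.1205]] 0.0963497466484777 7.411615844271713 mark [0.5253 0.1267]
plate [[0.5707 0.2641]
 [0.4443 0.2461]] 0.12770742727628548 8.1233279821399 mid [0.5075 0.2551]
plate +x edge y-ang 7.174189293853572
plate -x edge y-ang 7.114655555743817
```

The label now faces −82° (estimates −83.4 to −80.7) and the window direction is −82.6°, so it is within about 1°. The jar stands released and centred in the nest. Next I'll hover over the board's inner half.

>>> drive_tool([
  [88, [-40, 38, 0], -0.1],
  [88, [-80, 76, 0], -0.2],
  [88, [-274, 264, 0], -0.773],
  [88, [-274, 264, 0], -0.773],
  [88, [-274, 264, 0], -0.773],
  [88, [-274, 264, 0], -0.773],
  [88, [-274, 264, 0], -0.773],
  [88, [-274, 264, 0], -0.773],
  [88, [-274, 264, 0], -0.773],
  [88, [-274, 264, 0], -0.773],
  [88, [-274, 264, 0], -0.773],
  [88, [-274, 264, 0], -0.773],
  [88, [-274, 264, 0], -0.773],
])

```text
time: 8.58
ee_pos: [0.5602, -0.1644, 0.2083]
ee_rot: [[-0.131, 0.991, -0.004], [0.991, 0.131, -0.0], [0.0, -0.003, -1.0]]
contact_force: [-0.1, 0.4, 0.6]
grip_width: 0.088
```

Run:
```python
from snap import *
s,c=snap("wrist","w6")
print(s["time"],s["grip_width"],s["contact_force"],s["ee_pos"],s["joint_positions"]);print(s["ee_rot"])
```

```text
8.5833 0.0879947535119482 [-0.07588167  0.44684492  0.58462404] [ 0.5602493  -0.16443457  0.2083418 ] [ 28.49725645  38.27052133 -28.96552944  96.16943764  22.51196593
  51.65300391  -1.92028017]
[[-1.31461926e-01  9.91315031e-01 -3.50307008e-03]
 [ 9.91321130e-01  1.31462606e-01 -3.63744340e-05]
 [ 4.24464198e-04 -3.47744924e-03 -9.99993864e-01]]
```

View pics/w6.png

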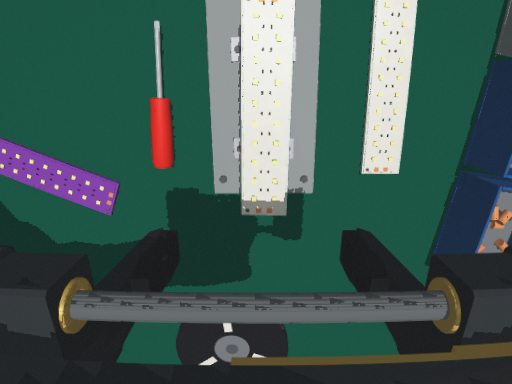

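Run:
```python
from meas import *
c,pose=rd("w6"); im=c["pixels"]; g=cv2.cvtColor(im,cv2.COLOR_RGB2GRAY)
a=im[0:230,190:340,::-1]; cv2.imwrite("pics/w6c.png", cv2.resize(a,None,fx=2.6,fy=2.6,interpolation=cv2.INTER_CUBIC))
# board lateral edges: bright white runs per row
L=[];Rr=[]
for r in range(10,190,6):
    row=im[r,220:320].astype(int).min(axis=1); xs=np.nonzero(row>215)[0]
    if len(xs)>15: L.append((220+xs.min()-0.5,r)); Rr.append((220+xs.max()+0.5,r))
L=np.array(L);Rr=np.array(Rr); print(np.c_[L,Rr][::4])
PL=onz(c,L,0.076,pose)[:,:2]; PR=onz(c,Rr,0.076,pose)[:,:2]
for P in (PL,PR):
    k=np.polyfit(P[:,1],P[:,0],1); print("edge slope ang",np.degrees(np.arctan(-k[0])),"x at y=-0.166",np.polyval(k,-0.166),"res",np.std(P[:,0]-np.polyval(k,P[:,1])))
```

```text
[[240.5  10.  294.5  10. ]
 [240.5  34.  292.5  34. ]
 [240.5  58.  294.5  58. ]
 [240.5  82.  290.5  82. ]
 [240.5 106.  290.5 106. ]
 [241.5 130.  289.5 130. ]
 [241.5 154.  288.5 154. ]
 [241.5 178.  286.5 178. ]]
edge slope ang 6.967471043761724 x at y=-0.166 0.5418692650126357 res 0.000387157810609712
edge slope ang 6.53365771327304 x at y=-0.166 0.5906620859512718 res 0.0006478513625702874
```

View pics/w6c.png

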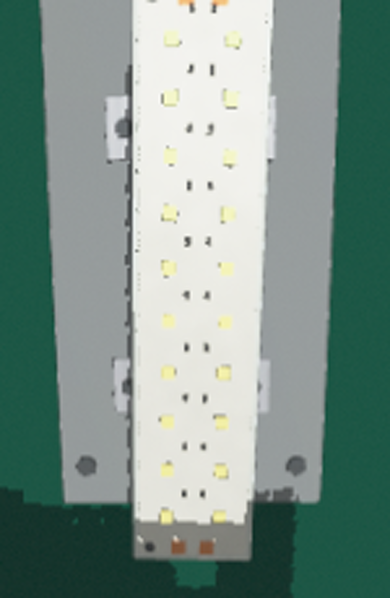

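Run:
```python
from meas import *
c,pose=rd("w6")
def cp(l): return np.array(l,float)/2.6+[190,0]-0.3
l=onz(c,cp([(41,0),(64,502)]),0.010,pose)[:,:2]; r=onz(c,cp([(341,0),(319,502)]),0.010,pose)[:,:2]
for e in (l,r):
    d=e[0]-e[1]; print("plate edge ang",np.degrees(np.arctan2(-d[0],d[1])))
print("plate inner end corners",l[1],r[1],"w",np.linalg.norm(l[1]-r[1]),"mid",(l[1]+r[1])/2)
be=onz(c,cp([(135,558),(251,559)]),0.076,pose)[:,:2]; print("board inner end",be,np.linalg.norm(be[0]-be[1]),"mid",be.mean(0))
for h in (7.0,7.4):
    t=np.radians(h); y=np.array([-np.sin(t),np.cos(t)]); x=np.array([np.cos(t),np.sin(t)])
    for O in ([0.5418,-0.0071],):
        O=np.array(O); 
        print(h,"plate mid st",((l[1]+r[1])/2-O)@x,((l[1]+r[1])/2-O)@y,"board inner end st",(be.mean(0)-O)@x,(be.mean(0)-O)@y)
```

```text
plate edge ang 7.7989344219427785
plate edge ang 7.757232015782024
plate inner end corners [ 0.508  -0.2179] [ 0.6356 -0.2009] w 0.1287589475341846 mid [ 0.5718 -0.2094]
board inner end [[ 0.5477 -0.2159]
 [ 0.5967 -0.2098]] 0.049377408145505765 mid [ 0.5722 -0.2129]
7.0 plate mid st 0.005120213910345679 -0.2044223781445417 board inner end st 0.005126281549249964 -0.20794605109004977
7.4 plate mid st 0.0036929633017890825 -0.20445314206147416 board inner end st 0.0036744311147918116 -0.20797677149732471
```

The station frame now fits well: the plate ends are 469 mm apart, heading 7.75°, O=(0.5437, −0.0069). The board is laterally centred within 1 mm, with its inner end at y=−208 and outer end at about +12 mm. I'll descend beside the board's inner half, gripping about 60 mm inboard of its middle.

>>> drive_tool([
  [88, [0, 6, 35], 0],
  [88, [0, 6, 75], 0],
  [88, [0, 6, 115], 0],
  [88, [0, 6, 145], 0],
  [88, [0, 6, 160], 0],
  [88, [0, 6, 168], 0],
  [88, [0, 6, 168], 0],
  [88, [0, 6, 168], 0],
], squeeze=25)

```text
time: 9.3
ee_pos: [0.5667, -0.1623, 0.0414]
ee_rot: [[-0.134, 0.991, -0.002], [0.991, 0.134, -0.0], [0.0, -0.002, -1.0]]
contact_force: [-0.5, 0.2, -0.6]
grip_width: 0.0879
```

Run:
```python
from snap import *
s,c=snap("side","s7")
a=c["pixels"][120:240,190:330,::-1]
cv2.imwrite("pics/s7c.png", cv2.resize(a,None,fx=5,fy=5,interpolation=cv2.INTER_CUBIC))
s,c=snap("wrist","w7")
print(s["time"],s["grip_width"],s["contact_force"],s["ee_pos"]);print(s["ee_rot"])
```

```text
9.35 0.08793520515242206 [-0.71435033  0.8620191   0.68418574] [ 0.56719834 -0.16277045  0.0420062 ]
[[-1.33203193e-01  9.91088602e-01 -5.40490732e-04]
 [ 9.91088709e-01  1.33203012e-01 -3.58627356e-04]
 [-2.83436491e-04 -5.83444570e-04 -9.99999790e-01]]
```

View pics/s7c.png

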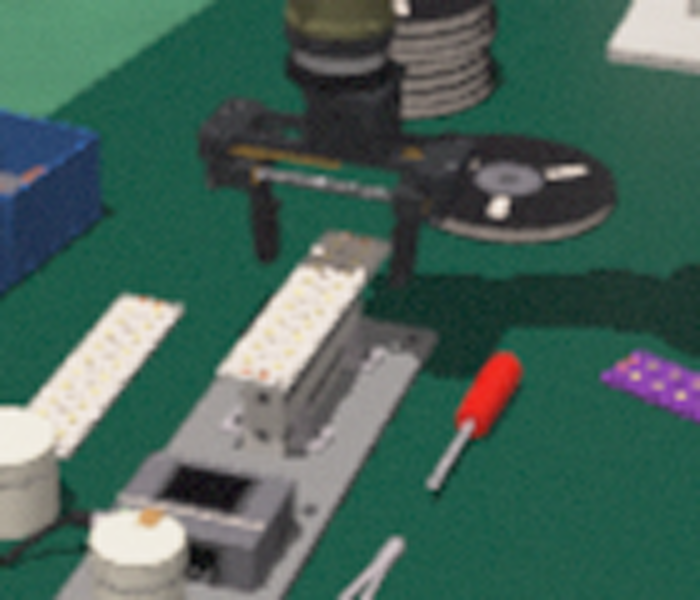

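View pics/w7.png

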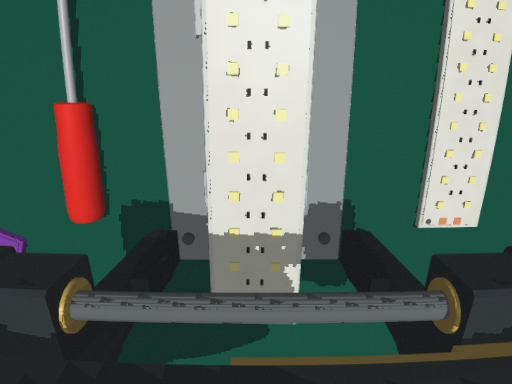

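The side view shows the fingers on both sides of the board at its inner half, with the jaws clear. The board is about 1.5 mm to the tool's −y. I'll lower the last 14 mm, centre and close.

>>> drive_tool([
  [88, [0, -1.5, 8], 0],
  [88, [0, -1.5, 14], 0],
  [88, [0, -1.5, 14], 0],
  [88, [0, -1.5, 14], 0],
  [70, [0, -1.5, 14], 0],
  [56, [0, -1.5, 14], 0],
  [56, [0, -1.5, 14], 0],
  [56, [0, -1.5, 14], 0],
  [56, [0, -1.5, 14], 0],
], squeeze=25)

```text
time: 10.15
ee_pos: [0.5659, -0.1634, 0.0284]
ee_rot: [[-0.133, 0.991, 0.0], [0.991, 0.133, -0.001], [-0.001, 0.0, -1.0]]
contact_force: [0.7, -0.0, -0.2]
grip_width: 0.0574
```

Run:
```python
from snap import *
s,c=snap("wrist","w8")
print(s["time"],s["grip_width"],s["contact_force"],s["torque"],s["ee_pos"]);print(s["ee_rot"])
a=c["pixels"][180:310,140:380,::-1]
cv2.imwrite("pics/w8c.png", cv2.resize(a,None,fx=3.2,fy=3.2,interpolation=cv2.INTER_CUBIC))
```

```text
10.15 0.057376680475831734 [ 0.73866068 -0.01211594 -0.17387103] [-0.01541178 -0.08005141  0.06109467] [ 0.56593837 -0.16337193  0.02836122]
[[-1.32715828e-01  9.91154114e-01  1.77193512e-04]
 [ 9.91153874e-01  1.32715920e-01 -6.94615889e-04]
 [-7.11987796e-04  8.34395137e-05 -9.99999743e-01]]
```

View pics/w8c.png

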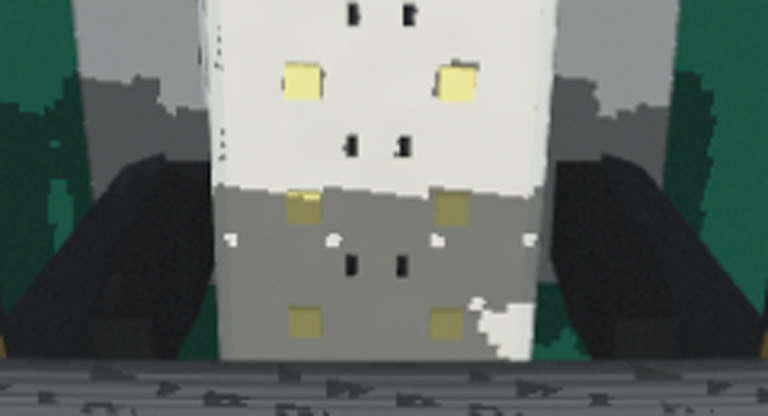

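>>> drive_tool([
  [52, [0, 0, 0], 0],
  [48, [0, 0, 0], 0],
  [45, [0, 0, 0], 0],
  [45, [0, 0, 0], 0],
  [45, [0, 0, 0], 0],
  [45, [0, 0, 0], 0],
], squeeze=25)

```text
time: 10.7
ee_pos: [0.5659, -0.1634, 0.0284]
ee_rot: [[-0.133, 0.991, 0.0], [0.991, 0.133, -0.001], [-0.001, -0.0, -1.0]]
contact_force: [0.1, 0.3, 0.2]
grip_width: 0.0495
```

>>> drive_tool([
  [45, [0, 0, 1], 0],
  [45, [0, 0, 2], 0],
  [45, [0, 0, 2], 0],
])

```text
time: 10.95
ee_pos: [0.5659, -0.1635, 0.0283]
ee_rot: [[-0.133, 0.991, 0.001], [0.991, 0.133, -0.002], [-0.002, 0.0, -1.0]]
contact_force: [-4.1, -0.1, 16.1]
grip_width: 0.0494
```

The board is gripped at 49.5 mm, and pressing 2 mm down gives about 16 N on the rest. I'll use about 1.5 mm of bias so it cannot lift, and slide the first 100 mm along tool x.

>>> drive_tool([
  [45, [2, 0, 1.5], 0],
  [45, [6, 0, 1.5], 0],
  [45, [12, 0, 1.5], 0],
  [45, [19, 0, 1.5], 0],
  [45, [27, 0, 1.5], 0],
  [45, [35, 0, 1.5], 0],
  [45, [43, 0, 1.5], 0],
  [45, [51, 0, 1.5], 0],
  [45, [59, 0, 1.5], 0],
  [45, [67, 0, 1.5], 0],
  [45, [75, 0, 1.5], 0],
  [45, [83, 0, 1.5], 0],
  [45, [90, 0, 1.5], 0],
  [45, [95, 0, 1.5], 0],
  [45, [98, 0, 1.5], 0],
  [45, [100, 0, 1.5], 0],
  [45, [100, 0, 1.5], 0],
  [45, [100, 0, 1.5], 0],
])

```text
time: 12.45
ee_pos: [0.5544, -0.0684, 0.0283]
ee_rot: [[-0.13, 0.991, 0.004], [0.991, 0.13, -0.007], [-0.008, 0.003, -1.0]]
contact_force: [1.6, -8.1, 12.3]
grip_width: 0.0495
```

Run:
```python
from snap import *
s,c=snap("wrist","w9")
print(s["time"],s["grip_width"],s["contact_force"],s["torque"],s["ee_pos"]);print(s["ee_rot"])
s2,c2=snap("side","s9"); print(s2["contact_force"])
a=c2["pixels"][140:260,180:320,::-1]
cv2.imwrite("pics/s9c.png", cv2.resize(a,None,fx=5,fy=5,interpolation=cv2.INTER_CUBIC))
```

```text
12.45 0.0494761216174915 [ 1.57734431 -8.10015565 12.3479011 ] [-1.386555    0.01371048  0.03359406] [ 0.55438243 -0.06837914  0.02828152]
[[-0.13022765  0.99147681  0.00380616]
 [ 0.99145389  0.1302527  -0.00730873]
 [-0.0077422   0.00282183 -0.99996605]]
[ 0.78368461 -7.19081342 12.29564942]
```

View pics/w9.png

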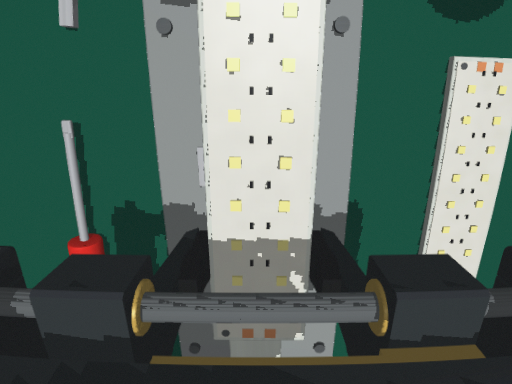

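View pics/s9c.png

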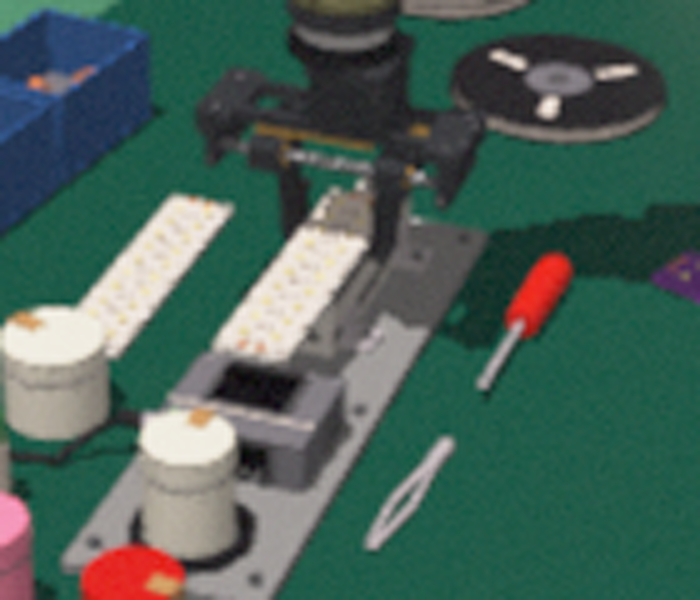

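Run:
```python
from snap import *
from meas import *
s,c=snap("top","t9")
a=c["pixels"][140:230,165:325,::-1]; cv2.imwrite("pics/t9c.png", cv2.resize(a,None,fx=5,fy=5,interpolation=cv2.INTER_CUBIC))
a=cv2.imread("pics/s9.png")[190:250,205:265]; cv2.imwrite("pics/s9d.png", cv2.resize(a,None,fx=10,fy=10,interpolation=cv2.INTER_CUBIC))
```

```text
(no output)
```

View pics/t9c.png

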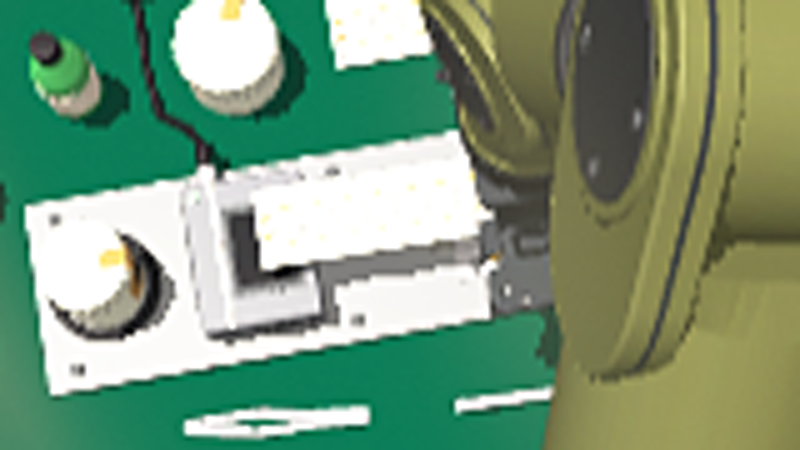

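View pics/s9d.png

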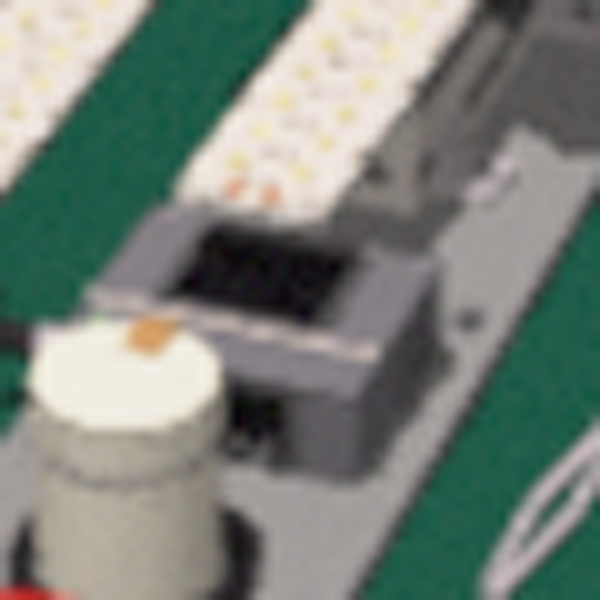

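```bash
cat > st.py <<'E'
import numpy as np
O=np.array([0.5437,-0.0069]); h=np.radians(7.75)
RS=np.array([[np.cos(h),-np.sin(h)],[np.sin(h),np.cos(h)]])
def st(P): return (np.atleast_2d(P)[:,:2]-O)@RS*1000
E
python3 - <<'E'
from meas import *; from st import *
np.set_printoptions(precision=1,suppress=True)
s,_=rd("s9"); t,_=rd("t9")
def cs(l): return np.array(l,float)/10+[205,190]-0.45
def ct(l): return np.array(l,float)/5+[165,140]-0.4
print("side board end top", st(onz(s,cs([(176,190),(325,220)]),0.076)).tolist())
print("side line", st(onz(s,cs([(88,300),(376,356)]),0.048)).tolist())
print("top board end", st(onz(t,ct([(254,188),(261,268)]),0.076)).tolist())
print("top reader outer edge top", st(onz(t,ct([(184,185),(207,336)]),0.048)).tolist())
print("tcp",st(t["ee_pos"]), t["ee_pos"])
E
```

```text
side board end top [[25.460939290387067, 112.00892231087194], [-24.618207364626656, 111.66931001074818]]
side line [[43.9510256655807, 140.96999071660346], [-51.53553204166809, 138.24684809898602]]
top board end [[31.05440551397503, 106.71454085293036], [-21.41448843742085, 110.32389164551978]]
top reader outer edge top [[48.609764823989806, 153.641606227974], [-53.44373463449466, 153.5676565368743]]
tcp [[  2.3 -62.3]] [ 0.6 -0.1  0. ]
```

All three estimates say about 27 mm remains: dead reckoning 27.2, side view 27.8, top view 25.1. The last stroke lagged about 4 mm because of friction, so I'll command 31.

>>> drive_tool([
  [45, [4, 0, 1.5], 0],
  [45, [8, 0, 1.5], 0],
  [45, [13, 0, 1.5], 0],
  [45, [18, 0, 1.5], 0],
  [45, [23, 0, 1.5], 0],
  [45, [27, 0, 1.5], 0],
  [45, [30, 0, 1.5], 0],
  [45, [31, 0, 1.5], 0],
  [45, [31, 0, 1.5], 0],
  [45, [31, 0, 1.5], 0],
])

```text
time: 13.43
ee_pos: [0.5519, -0.0422, 0.0283]
ee_rot: [[-0.127, 0.992, 0.007], [0.992, 0.127, -0.013], [-0.014, 0.005, -1.0]]
contact_force: [-0.0, -8.2, 14.2]
grip_width: 0.0496
```

Run:
```python
from snap import *
from st import *
s,c=snap("side","s10")
print(s["time"],s["grip_width"],s["contact_force"],s["torque"],s["ee_pos"],st(s["ee_pos"]));print(s["ee_rot"])
a=cv2.imread("pics/s10.png")[180:250,195:265]; cv2.imwrite("pics/s10d.png", cv2.resize(a,None,fx=10*.85,fy=10*.85,interpolation=cv2.INTER_CUBIC))
s,c=snap("top","t10")
a=c["pixels"][140:230,165:325,::-1]; cv2.imwrite("pics/t10c.png", cv2.resize(a,None,fx=5,fy=5,interpolation=cv2.INTER_CUBIC))
```

```text
13.4333 0.04961346964116434 [-0.04465313 -8.20186253 14.2045382 ] [-1.59181074  0.03380198  0.12161309] [ 0.55191126 -0.04218544  0.02828599] [[  3.37797839 -36.07043319]]
[[-0.1272319   0.99185083  0.00663177]
 [ 0.99177377  0.1273109  -0.01329402]
 [-0.01402998  0.0048858  -0.99988964]]
```

View pics/s10d.png

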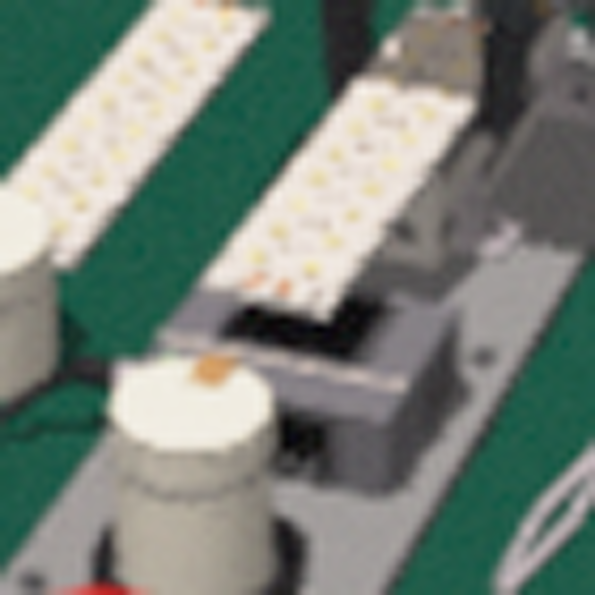

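View pics/t10c.png

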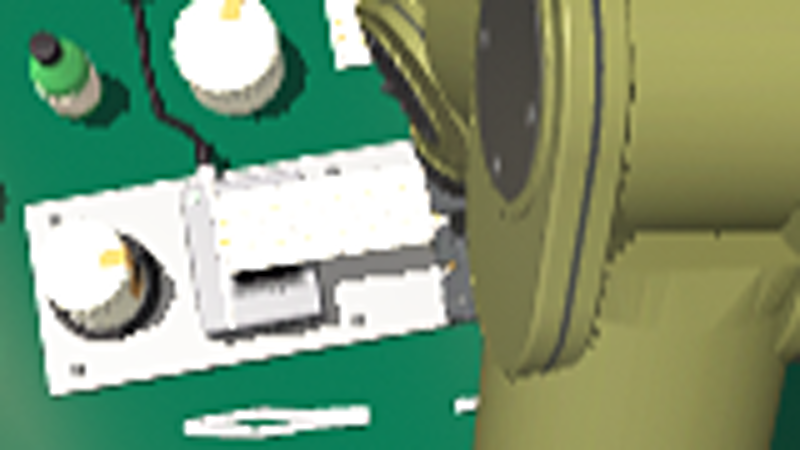

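Run:
```python
import cv2
a=cv2.imread("pics/s10.png")[205:232,208:246]; cv2.imwrite("pics/s10e.png", cv2.resize(a,None,fx=20,fy=20,interpolation=cv2.INTER_CUBIC))
from meas import *; from st import *
np.set_printoptions(precision=1,suppress=True)
s,_=rd("s10"); t,_=rd("t10")
def cs(l): return np.array(l,float)/8.5+[195,180]-0.44
def ct(l): return np.array(l,float)/5+[165,140]-0.4
print("side board end top", st(onz(s,cs([(205,281),(330,318)]),0.076)).tolist())
print("side line", st(onz(s,cs([(160,340),(405,388)]),0.048)).tolist())
print("top board end", st(onz(t,ct([(212,195),(225,275)]),0.076)).tolist())
```

```text
side board end top [[26.805823737778695, 137.63214694900287], [-24.718059207096577, 144.35108233787142]]
side line [[43.83063249566243, 140.98487547450563], [-51.8069834409528, 138.47711332681672]]
top board end [[31.18450001589732, 133.87034300299914], [-21.903074366936977, 133.47995469403938]]
```

View pics/s10e.png

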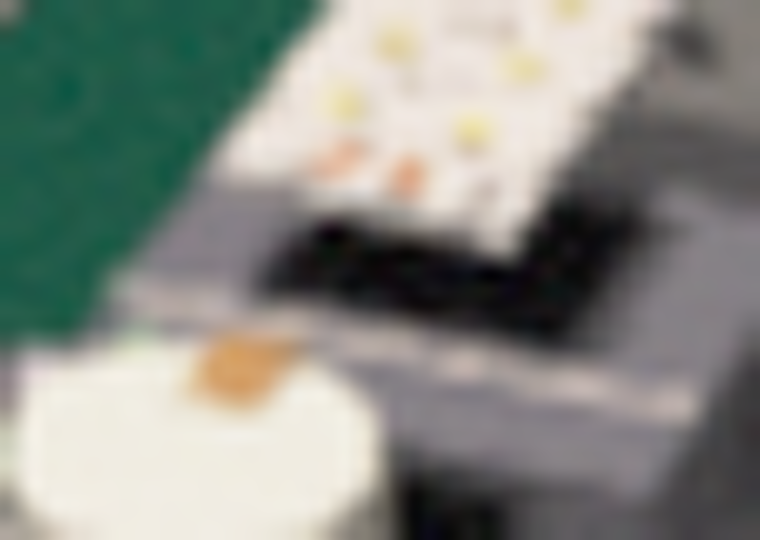

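Run:
```python
from meas import *; from st import *
np.set_printoptions(precision=1,suppress=True)
s,_=rd("s10"); s9,_=rd("s9")
im=s["pixels"].astype(float)
g=cv2.cvtColor(s["pixels"],cv2.COLOR_RGB2GRAY).astype(float)
# print gray patch around board end
print("cols",list(range(216,238)))
for r in range(208,222): print(r,g[r,216:238].astype(int))
def cs(l): return np.array(l,float)/20+[208,205]-0.475
P=cs([(250,188),(300,203),(400,222),(500,252)])
print("lower edge z.070",st(onz(s,P,0.070)).tolist()); print("z.076",st(onz(s,P,0.076)).tolist())
# predicted pixel for end at y=134, z .070/.076, x -25..25
for z in (0.070,0.076):
    for x in (-25,0,25):
        w=O+RS@np.array([x/1000,0.134]); print(z,x,proj(s,[w[0],w[1],z])[0])
```

```text
cols [216, 217, 218, 219, 220, 221, 222, 223, 224, 225, 226, 227, 228, 229, 230, 231, 232, 233, 234, 235, 236, 237]
208 [ 73  70  71  71  73 112 201 232 230 232 231 223 215 227 226 228 231 224
 217 223 232 229]
209 [ 70  69  69  75  90 163 220 230 230 223 223 226 214 223 224 223 229 225
 223 228 228 221]
210 [ 76  72  73  84 149 207 223 230 227 213 216 231 232 231 232 232 233 233
 233 232 216 170]
211 [ 70  73  74 137 210 228 230 229 225 215 221 229 230 231 225 219 226 232
 232 228 205 150]
212 [ 69  69 107 188 227 228 226 220 212 193 205 227 220 225 221 202 219 232
 229 215 169 103]
213 [ 66  85 137 183 203 208 197 190 194 208 223 211 184 212 231 226 222 224
 216 167 102  84]
214 [ 72 100 127 144 147 147 148 177 200 212 217 186 181 218 231 212 193 221
 200 127  71  63]
215 [ 95 120 131 132 133 131 124 136 141 136 150 158 172 207 210 191 203 218
 172  55  26  34]
216 [116 130 128 131 128 118  97  66  20  38  75  97 115 132 135 149 188 171
  79  26  10  16]
217 [129 131 131 131 122  99  54  31  17  22  20  21  17  36  54  81 132 126
  36  12  23  11]
218 [131 130 129 129 109  66  35  21  25  20  11  13  21  16  14  22  13  25
  13  22  10  17]
219 [156 156 157 147 110  66  51  44  41  19  24  18  11  21  18  21  20  13
  12  17  19  26]
220 [170 170 178 168 144 136 138 123 104  78  63  50  30  20  26  29  17  16
  20  22  26  55]
221 [152 157 162 166 172 178 179 165 152 150 141 136 120  92  76  63  52  32
  24  17  44  74]
lower edge z.070 [[23.6026031015536, 134.58933416363632], [14.71752999661647, 135.78864297250897], [-1.813053223290327, 135.2904878155403], [-19.35400615034975, 137.66806005406502]]
z.076 [[20.096597938188356, 143.01959567264504], [11.275847160580222, 144.21022224189383], [-5.135065059183719, 143.71567341417978], [-22.549032546448515, 146.07603352873323]]
0.07 -25 [234.6 216.9]
0.07 0 [227.1 215.3]
0.07 25 [219.7 213.7]
0.076 -25 [234.7 215.3]
0.076 0 [227.1 213.7]
0.076 25 [219.7 212.1]
```

Run:
```python
from snap import *
from meas import *; from st import *
s,c=snap("wrist","w10")
a=c["pixels"][300:384,130:390,::-1]; cv2.imwrite("pics/w10c.png", cv2.resize(a,None,fx=3,fy=3,interpolation=cv2.INTER_CUBIC))
a=cv2.imread("pics/w9.png")[300:384,130:390]; cv2.imwrite("pics/w9c.png", cv2.resize(a,None,fx=3,fy=3,interpolation=cv2.INTER_CUBIC))
print(s["time"],s["contact_force"],s["ee_pos"])
sd,_=rd("s10"); g=cv2.cvtColor(sd["pixels"],cv2.COLOR_RGB2GRAY).astype(float)
np.set_printoptions(precision=2,suppress=True)
for col in range(224,242,2):
    v=g[217:229,col]; print(col,v.astype(int))
for x in (-45,-30,-15,0,15):
    w=O+RS@np.array([x/1000,0.135]); print("line pred",x,proj(sd,[w[0],w[1],0.048])[0])
```

```text
13.5333 [ 0.938  -7.4667 13.9663] [ 0.5519 -0.0422  0.0283]
224 [ 17  25  41 104 152 157 179 228 237 237 236 236]
226 [ 20  11  24  63 141 174 131 146 190 214 211 207]
228 [ 17  21  11  30 120 165 143 130 135 126  92  61]
230 [ 54  14  18  26  76 147 172 129 133 133 120  69]
232 [132  13  20  17  52 128 160 131 131 134 121  92]
234 [ 36  13  12  20  24  88 148 159 131 132 129 115]
236 [ 23  10  19  26  44  74 150 181 132 131 134 126]
238 [ 27  42  67  81  95 104 141 170 151 131 132 127]
240 [ 82  98 114 126 128 131 131 153 164 132 128 125]
line pred -45 [240.53 224.17]
line pred -30 [236.01 223.22]
line pred -15 [231.52 222.26]
line pred 0 [227.05 221.31]
line pred 15 [222.61 220.37]
```

View pics/w10c.png

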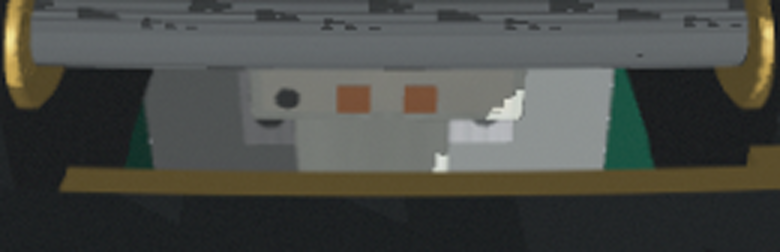

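View pics/w9c.png

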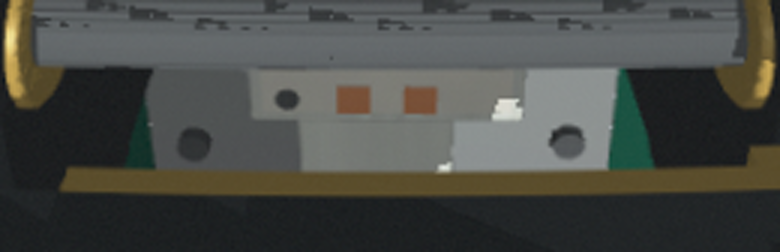

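Run:
```python
from meas import *; from st import *
np.set_printoptions(precision=4,suppress=True)
def cw(l): return np.array(l,float)/3+[130,300]-0.33
for tag,pts in (("w9",[(252,120),(522,119)]),("w10",[(252,120),(522,119)])):
    c,pose=rd(tag)
    P=onz(c,cw(pts),0.076,pose); print(tag,"inner end st",st(P).tolist(),"w",np.linalg.norm(P[0]-P[1]),"outer",st(P).mean(0)[1]+220)
    print("  in tool",((P-pose[1])@pose[0]).tolist())
# w6: inner end & TCP at grasp
c,pose=rd("w6"); 
# board edges heading in w10
c,pose=rd("w10"); im=c["pixels"]
L=[];R=[]
for r in range(5,225,8):
    row=im[r,180:340].astype(int).min(axis=1); xs=np.nonzero(row>200)[0]
    if len(xs)>60: L.append((180+xs.min()-.5,r)); R.append((180+xs.max()+.5,r))
for E_ in (L,R):
    P=onz(c,np.array(E_),0.076,pose)[:,:2]; k=np.polyfit(P[:,1],P[:,0],1); print("edge heading",np.degrees(np.arctan(-k[0])),"n",len(P),"st x",st(P)[[0,-1]].tolist())
# LED columns width perspective for tilt: board width at near & far
PL=onz(c,np.array(L),0.076,pose)[:,:2]; PR=onz(c,np.array(R),0.076,pose)[:,:2]
print("width along",np.round((PR-PL)@RS[:,0]*1000,1))
```

```text
w9 inner end st [[-22.45941954615444, -111.65944453020295], [26.942998304081236, -111.86010707535421]] w 0.049402825373720385 outer 108.24022419722142
  in tool [[-0.04978411942458256, -0.024390044992975198, -0.047403480090004634], [-0.04975454172019251, 0.02501257546893257, -0.04726429832968416]]
w10 inner end st [[-21.668892394092175, -85.30054194565069], [27.86000450275737, -85.75776727053635]] w 0.04953100728651164 outer 134.4708453919065
  in tool [[-0.05005884904895221, -0.024446221663817966, -0.0471185074154016], [-0.050134385436226406, 0.025084115110217634, -0.04687210100054177]]
edge heading 6.959651203007996 n 28 st x [[-18.88902234787887, 76.11568800703517], [-20.150750901418164, -13.732582666289973]]
edge heading 6.872112427302581 n 28 st x [[29.73230824412134, 75.81413083555593], [28.404653496725885, -14.262521875805614]]
width along [48.6 48.9 48.4 48.7 49.  48.5 48.8 48.3 48.6 48.5 48.8 48.8 48.7 49.
 48.6 48.9 48.5 48.4 48.8 48.3 48.7 48.2 48.6 48.6 48.6 48.6 48.6 48.6]
```

Run:
```python
from meas import *; from st import *
np.set_printoptions(precision=4,suppress=True)
c,pose=rd("w10"); im=c["pixels"]; hsv=cv2.cvtColor(im,cv2.COLOR_RGB2HSV)
green=cv2.inRange(hsv,(60,90,20),(95,255,255))
L=[];R=[]
for r in range(60,220,8):
    l=[x for x in range(200,100,-1) if green[r,x]]; q=[x for x in range(310,420) if green[r,x]]
    L.append((l[0]+.5,r) if l else (np.nan,r)); R.append((q[0]-.5,r) if q else (np.nan,r))
L=np.array(L);R=np.array(R); print(np.c_[L,R][::3])
PL=st(onz(c,L,0.010,pose)); PR=st(onz(c,R,0.010,pose))
for a,b in list(zip(PL,PR))[::2]: print(a.round(1),b.round(1),"mid",((a+b)/2).round(1),"w",(b-a)[0].round(1))
for P in (PL,PR):
    k=np.polyfit(P[:,1],P[:,0],1); print("edge heading rel to st frame deg",np.degrees(np.arctan(-k[0])))
```

```text
[[143.5  60.  356.5  60. ]
 [146.5  84.  355.5  84. ]
 [149.5 108.  353.5 108. ]
 [151.5 132.  351.5 132. ]
 [154.5 156.  350.5 156. ]
 [157.5 180.  348.5 180. ]
 [160.5 204.  346.5 204. ]]
[-65.1  62.9] [64.  61.7] mid [-0.6 62.3] w 129.1
[-64.9  53.6] [64.7 52.4] mid [-0.1 53. ] w 129.5
[-64.6  44.1] [64.8 42.9] mid [ 0.1 43.5] w 129.4
[-64.4  34.3] [64.3 33.1] mid [-0.1 33.7] w 128.7
[-64.9  24.3] [64.4 23.1] mid [-0.2 23.7] w 129.3
[-64.7  14.1] [64.6 12.8] mid [-0.1 13.4] w 129.4
[-64.6   3.5] [64.8  2.2] mid [0.1 2.8] w 129.5
[-65.2  -7.5] [64.4 -8.8] mid [-0.4 -8.1] w 129.6
[-64.4 -18.8] [ 64.7 -20.1] mid [  0.1 -19.4] w 129.1
[-64.4 -30.5] [ 65.  -31.8] mid [  0.3 -31.1] w 129.3
edge heading rel to st frame deg 0.1802046398972684
edge heading rel to st frame deg 0.27062360947488534
```

View pics/w10.png

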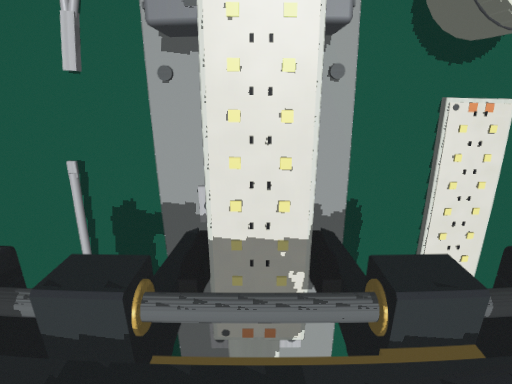

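The wrist picture puts the board's outer end at y=134.5 mm (line at 135), flat on the rest with no slip in the grip. It sits about 3–5 mm to the side and about 1° askew of the rest, so I'll straighten it gently while lightly pressed down.

>>> drive_tool([
  [45, [0.5, -1, 0.8], -0.006],
  [45, [0.5, -2, 0.8], -0.012],
  [45, [0.5, -3, 0.8], -0.018],
  [45, [0.5, -4, 0.8], -0.022],
  [45, [0.5, -4.5, 0.8], -0.024],
  [45, [0.5, -4.5, 0.8], -0.024],
  [45, [0.5, -4.5, 0.8], -0.024],
])

```text
time: 14.17
ee_pos: [0.5506, -0.0418, 0.0285]
ee_rot: [[-0.151, 0.988, 0.013], [0.988, 0.151, -0.012], [-0.014, 0.011, -1.0]]
contact_force: [4.1, -0.3, 6.4]
grip_width: 0.0497
```

```bash
cat > fin.py <<'E'
import sys
from snap import *
from meas import *; from st import *
tag=sys.argv[1]
s,c=snap("wrist",tag); c,pose=rd(tag); im=c["pixels"]
print("t",s["time"],"F",np.round(s["contact_force"],1),"grip",s["grip_width"],"tcp",s["ee_pos"],st(s["ee_pos"]),"zaxis",np.array(s["ee_rot"])[:,2])
a=im[300:384,130:390,::-1]; cv2.imwrite(f"pics/{tag}c.png", cv2.resize(a,None,fx=3,fy=3,interpolation=cv2.INTER_CUBIC))
L=[];R=[]
for r in range(5,225,8):
    row=im[r,180:340].astype(int).min(axis=1); xs=np.nonzero(row>200)[0]
    if len(xs)>60: L.append((180+xs.min()-.5,r)); R.append((180+xs.max()+.5,r))
PL=st(onz(c,np.array(L),0.076,pose)); PR=st(onz(c,np.array(R),0.076,pose)); M=(PL+PR)/2
k=np.polyfit(M[:,1],M[:,0],1); print("board heading rel st",np.degrees(np.arctan(-k[0])),"centre x at y=-36",np.polyval(k,-36),"at 135",np.polyval(k,135))
print("width far/mid/near",np.round((PR-PL)[[0,1,2,13,14,15,-3,-2,-1],0],1))
# inner end row near col 262: strongest downward edge between rows 325..352
g=cv2.cvtColor(im,cv2.COLOR_RGB2GRAY).astype(float)
for col in (262,):
    print("inner rows",g[330:350,col].astype(int))
E
python3 fin.py w11
```

```text
t 14.1667 F [ 4.1 -0.3  6.4] grip 0.049733063372348556 tcp [ 0.5506 -0.0418  0.0285] [[  2.1463 -35.4756]] zaxis [ 0.0127 -0.0121 -0.9998]
board heading rel st 0.39952613177121543 centre x at y=-36 2.343609956442948 at 135 1.1511996875772659
width far/mid/near [48.7 48.6 48.8 48.7 48.6 48.6 48.6 48.6 48.6]
inner rows [124 124 124 123 124 124 123 118 117 115 118 117 118 118 119 118 119 118
 118 118]
```

View pics/w11c.png

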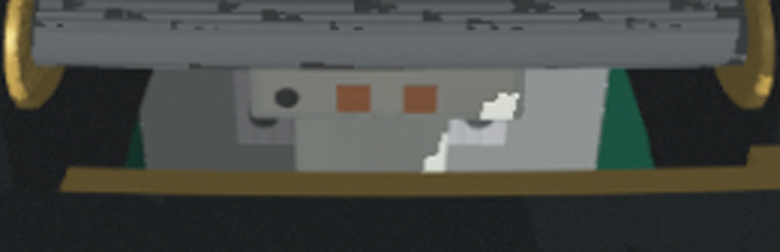

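The board is now straight: centre +2.3 mm at the grip, +1.2 mm at its outer end, and the end at y≈135.1 mm. The friction loads left the tool tilted by about 0.7°. I'll unload that with small opposite pushes below slip, pressed down.

>>> drive_tool([
  [45, [-0.5, 0.8, 1], 0],
  [45, [-1.2, 1.6, 1.5], 0],
  [45, [-2, 2.5, 1.5], 0],
  [45, [-2, 2.5, 1.5], 0],
])

```text
time: 14.55
ee_pos: [0.5505, -0.0418, 0.0282]
ee_rot: [[-0.152, 0.988, 0.008], [0.988, 0.153, -0.012], [-0.013, 0.006, -1.0]]
contact_force: [-7.0, 2.7, 21.6]
grip_width: 0.0494
```

>>> drive_tool([
  [45, [-0.5, 0.8, 1], 0],
  [45, [-1.2, 1.6, 1.5], 0],
  [45, [-2, 2.5, 1.5], 0],
  [45, [-2, 2.5, 1.5], 0],
])

```text
time: 14.88
ee_pos: [0.5504, -0.0417, 0.0282]
ee_rot: [[-0.154, 0.988, 0.004], [0.988, 0.154, -0.011], [-0.011, 0.002, -1.0]]
contact_force: [-8.4, 2.6, 22.6]
grip_width: 0.0497
```

```bash
python3 fin.py w12
```

```text
t 14.8833 F [-8.4  2.6 22.6] grip 0.04973232640569838 tcp [ 0.5504 -0.0417  0.0282] [[  1.9499 -35.4063]] zaxis [ 0.0039 -0.011  -0.9999]
board heading rel st 0.49132313077024037 centre x at y=-36 2.432753408497409 at 135 0.9663571836564284
width far/mid/near [48.7 48.6 48.4 48.7 48.6 48.5 48.6 48.5 48.5]
inner rows [123 122 124 125 124 124 123 118 115 117 117 116 117 118 118 117 117 118
 117 118]
```

>>> drive_tool([
  [45, [-1, 0, 1], 0],
  [45, [-2.5, 0, 1.2], 0],
  [45, [-4, 0, 1.2], 0],
  [45, [-4, 0, 1.2], 0],
])

```text
time: 15.27
ee_pos: [0.5504, -0.0415, 0.0283]
ee_rot: [[-0.157, 0.988, 0.004], [0.988, 0.157, -0.006], [-0.007, 0.003, -1.0]]
contact_force: [-3.8, 6.5, 16.2]
grip_width: 0.0495
```

>>> drive_tool([
  [45, [-1, 0, 1], 0],
  [45, [-2.5, 0, 1.2], 0],
  [45, [-3.5, 0, 1.2], 0],
  [45, [-3.5, 0, 1.2], 0],
])

```text
time: 15.6
ee_pos: [0.5504, -0.0412, 0.0283]
ee_rot: [[-0.16, 0.987, 0.004], [0.987, 0.16, -0.002], [-0.003, 0.003, -1.0]]
contact_force: [-4.1, 5.0, 15.3]
grip_width: 0.0494
```

```bash
python3 fin.py w13
```

```text
t 15.6 F [-4.1  5.  15.3] grip 0.04940116320068361 tcp [ 0.5504 -0.0412  0.0283] [[  1.9855 -34.936 ]] zaxis [ 0.0038 -0.0024 -1.    ]
board heading rel st 0.7912773150577952 centre x at y=-36 2.4636112367892515 at 135 0.10188363653662558
width far/mid/near [48.7 48.5 48.8 48.9 48.4 48.8 48.2 48.6 48.6]
inner rows [125 124 123 124 123 123 122 122 115 116 113 118 117 118 118 119 118 118
 118 119]
```

>>> drive_tool([
  [45, [0, 0, 0.8], 0.008],
  [45, [0, 0, 1], 0.008],
  [45, [0, 0, 1], 0.008],
  [45, [0, 0, 1], 0.008],
])

```text
time: 15.98
ee_pos: [0.5503, -0.041, 0.0283]
ee_rot: [[-0.153, 0.988, 0.004], [0.988, 0.153, -0.003], [-0.003, 0.004, -1.0]]
contact_force: [-1.8, -0.6, 12.3]
grip_width: 0.0493
```

```bash
python3 fin.py w14
python3 - <<'E'
from snap import *
from meas import *; from st import *
c,pose=rd("w14"); g=cv2.cvtColor(c["pixels"],cv2.COLOR_RGB2GRAY).astype(float)
# inner-end row: sub-pixel step from two levels at several columns
rows=[]
for col in (240,245,258,262,266):
    v=g[332:346,col]; d=np.abs(np.diff(cv2.GaussianBlur(v.reshape(-1,1),(1,3),0).ravel())); rows.append((col,332.5+d.argmax()))
print(rows)
P=onz(c,[(213.7,340.),(303.7,339.5)],0.076,pose); print("inner st",st(P).tolist(),"outer",st(P)[:,1].mean()+220)
s,c=snap("side","s14")
a=c["pixels"][150:250,185:285,::-1]; cv2.imwrite("pics/s14c.png", cv2.resize(a,None,fx=6,fy=6,interpolation=cv2.INTER_CUBIC))
s,c=snap("top","t14")
a=c["pixels"][120:240,130:330,::-1]; cv2.imwrite("pics/t14c.png", cv2.resize(a,None,fx=4,fy=4,interpolation=cv2.INTER_CUBIC))
E
```

```text
t 15.9833 F [-1.8 -0.6 12.3] grip 0.04934542475427265 tcp [ 0.5503 -0.041   0.0283] [[  1.9617 -34.6852]] zaxis [ 0.0041 -0.0028 -1.    ]
board heading rel st 0.49110797956823404 centre x at y=-36 2.407119070419363 at 135 0.9413650143417458
width far/mid/near [48.7 48.9 48.8 48.5 48.8 48.3 48.7 48.2 48.6]
inner rows [123 123 124 124 123 122 122 121 116 114 111 116 117 118 117 117 118 117
 117 118]
[(240, np.float64(338.5)), (245, np.float64(337.5)), (258, np.float64(338.5)), (262, np.float64(337.5)), (266, np.float64(337.5))]
inner st [[-21.659499038351868, -84.77614808084172], [27.67743136984174, -83.7805471269694]] outer 135.72165239609444
```

View pics/s14c.png

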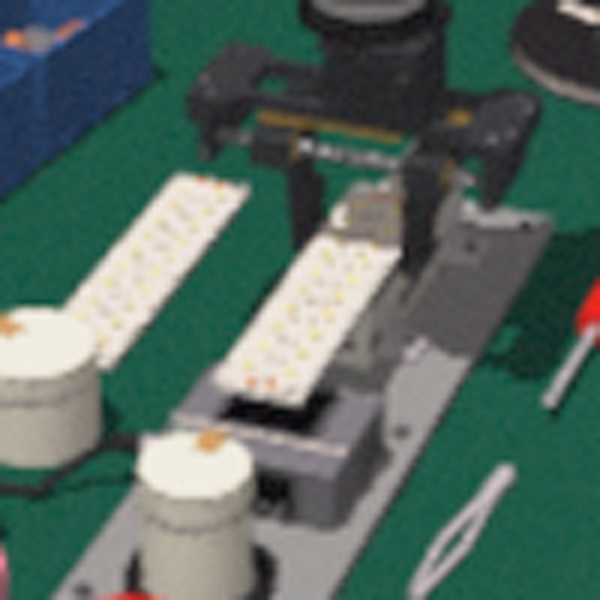

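View pics/t14c.png

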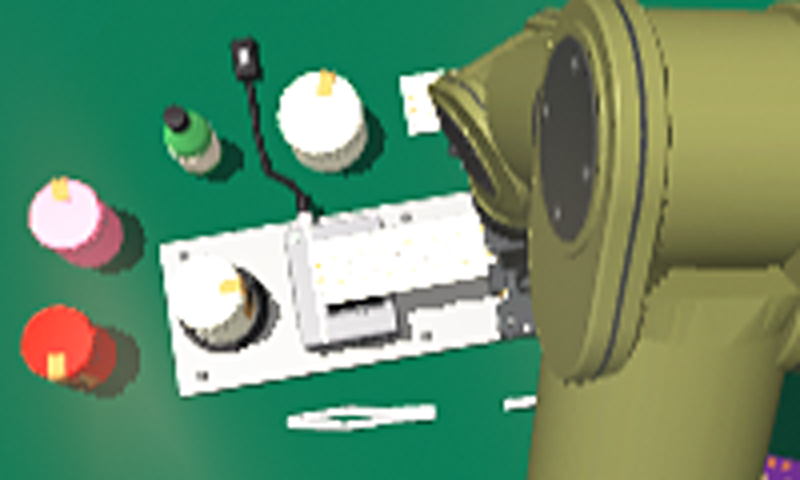

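View pics/w14.png

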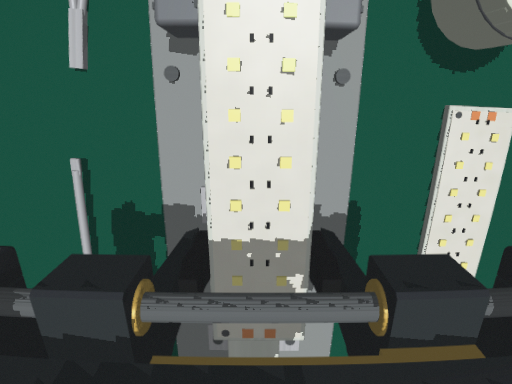

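Run:
```python
from meas import *; from st import *
np.set_printoptions(precision=4,suppress=True)
t,_=rd("t14"); im=t["pixels"]; hsv=cv2.cvtColor(im,cv2.COLOR_RGB2HSV)
m=np.zeros(im.shape[:2],np.uint8); roi=cv2.inRange(hsv,(12,60,120),(30,255,255)); m[180:205,170:200]=roi[180:205,170:200]
n,lab,stt,cen=cv2.connectedComponentsWithStats(m); print(stt[1:],cen[1:])
print("lid centre proj",proj(t,[0.5145,0.2100,0.085]), "expected seal (20mm to window)",proj(t,[0.5145+0.02*np.sin(h),0.2100-0.02*np.cos(h),0.085]))
i=1+stt[1:,4].argmax(); P=onz(t,[cen[i]],0.085)[0]; print("seal top cam",P[:2], st(P))
# lid white blob in top: fit
a=im[175:215,165:205,::-1]; cv2.imwrite("pics/t14j.png", cv2.resize(a,None,fx=14,fy=14,interpolation=cv2.INTER_NEAREST))
# inner end profile
c,pose=rd("w14"); g=cv2.cvtColor(c["pixels"],cv2.COLOR_RGB2GRAY).astype(float)
print("rows 332..345 cols218-226",g[332:346,218:227].mean(1).round(0)); print("cols 296-303",g[332:346,296:303].mean(1).round(0)); print("cols 245-265",g[332:346,245:266].mean(1).round(0))
for r in (337.5,338.5,339.5): print(r, st(onz(c,[(259,r)],0.076,pose))[0,1]+220)
# jar lid in side view
```

```text
[[185 188   9  12  31]] [[189.1613 192.5806]]
lid centre proj [[181.3381 191.8739]] expected seal (20mm to window) [[187.6426 190.7872]]
seal top cam [0.5112 0.1854] [[ -6.2356 194.9452]]
rows 332..345 cols218-226 [ 81.  80.  83.  88. 107. 118. 116. 109.  82.  74.  77.  81.  93.  99.]
cols 296-303 [166. 203. 203. 205. 214. 214. 212. 204. 178. 162. 162. 161. 161. 161.]
cols 245-265 [108. 107. 107. 107. 106. 107. 115. 116. 112. 117. 117. 117. 117. 117.]
337.5 137.48082278669617
338.5 136.7744294760836
339.5 136.06564091815181
```

View pics/t14j.png

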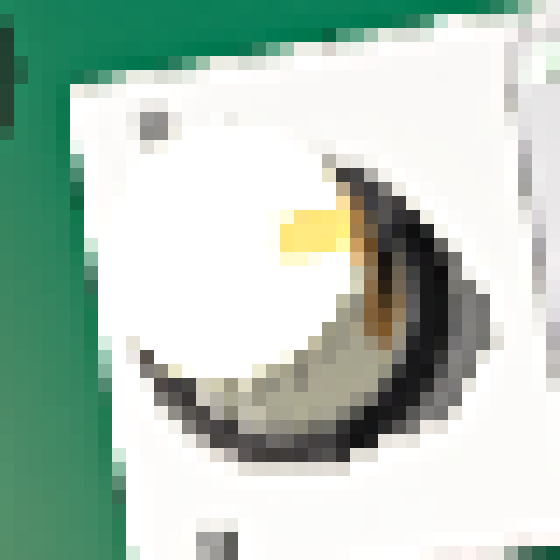

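All checks agree, so I'll hand in while holding. The board end is at y=135.3–135.9 mm by dead reckoning and the wrist view, with the line at 135±1.5. The board is pressed on the rest with about 12 N, and the jar's seal points at the window.

Run:
```python
from station import robot
s=robot.state(); print(s["time"],s["contact_force"],s["grip_width"],s["ee_pos"])
print(robot.hand_in())
s=robot.state(); print(s["time"],s["contact_force"],s["grip_width"],s["ee_pos"])
```

```text
16.1333 [-1.27268043 -0.25487455 13.01375662] 0.0498984059841121 [ 0.55032702 -0.04095104  0.02828625]
the job is handed in; nothing more can be done
None
the job is handed in; nothing more can be done
```

The job is handed in at 16.1 s of the 58 s; no verdict was reported. The jar was turned first and released, then the board was slid out and is still held.

**Jar:** I gripped it by the lid, turned it 88.7° clockwise and let go. The wrist camera then put the label at −83.4° and −80.7° by two methods, against a side-window direction of about −82.3°. The coarser top view agrees within about 4°, which is its pixel noise.

**Board:** I gripped it about 60 mm inboard of its middle and slid it about 123 mm while pressing it onto the rest. I then straightened it by about 1° and about 1.5 mm sideways.
- **Outer end:** it is at 135.3 mm by dead reckoning and 135.9 mm by the wrist camera. An earlier side-view reading scales to about 135.2 mm. The line is at 135 ± 1.5 mm.
- **Sideways and angle:** it sits 1–2.5 mm off the rest's centre line and under 0.5° askew.
- **Level and contact:** its apparent width is constant along its length, so it looks level. The hand still presses it down with about 13 N. It stays clear above the reader.

**Disagreements:**
- **Gripper:** the pictures showed the fingertips about 29 mm behind the stated tool point. The first closing on the lid therefore shut above it and touched nothing. I went lower and repeated it.
- **Side camera:** it showed the white line 3–5 mm out, so I used it only by comparing the board with the line.

In the last pictures nothing else on the bench had visibly moved; the arm hid part of the spare board and screwdriver in the final top view.

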